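Unlatch the air cleaner and take out its coarse filter for washing

TASK

The coarse filter of the air cleaner needs washing. Take the service key from its pocket in the top of the cleaner, put its blade in the slot of the steel latch and turn it a full quarter turn anticlockwise so that the wing swings off the filters and the springs lift them, then park the key upright in its pocket again. Take out the top filter, keep it level so that no dust spills, and lay it gently flat in the steel drip tray; leave the lower filter in the cleaner and do not push the other things about.

Things in the scene. Friction and masses are not known exactly. Their poses are not given: they have to be found in the camera images.
- cleaner: white air cleaner, rounded box 180 (x) x 260 (y) x 105 mm high, fixed, left or right of the tray; origin under its centre on the worktop, x points to its back (grille and dial on the -x face), z up. On its flat top deck, in this frame: filter well (x 0, y +58 mm, opening 124 x 64 mm, long side along x), latch axis (x 0, y -19 mm), key pocket (x 0, y -88 mm)
- latch (a joint): turn of the steel latch: 0 locked (wing along the cleaner's +y, over the filter), grows anticlockwise seen from above to a stop at 1.571 (wing along -x, to the front). Wing 18 mm wide, 58 mm long from the axis, 1.5 to 7 mm above the deck. Starts at 0 to 0.12; friction holds it; turning takes about 0.1 N m. The filters come free from about 0.8 rad on
- latch_slot (a point): centre of the slot's mouth, on the latch axis, 17 mm above the deck, on the round head of the latch (40 mm across). The slot runs across the whole head, 8 mm wide with a bevelled mouth 12 mm wide, 9 mm deep. The frame turns with the latch: y points along the slot and the wing, z up
- key: service key, 66 mm tall, standing in its pocket: black grip 16 (its x) x 44 (y) x 48 mm tall on a flat shoulder; below it, centred, a steel blade 4.5 (x) x 30 (y) x 18 mm long. Origin: centre of the shoulder's underside, z up. 60 to 130 g. Parked, its axes match the cleaner's and the shoulder stands on the deck; half a turn round is as good, in slot and pocket
- key_tip (a point): middle of the blade's lower end, 18 mm below the key's origin
- key_pocket (a point): centre of the mouth of the key pocket, level with the deck: a straight hole 10 mm (cleaner's x) x 36 mm (cleaner's y), deeper than the blade
- coarse_filter: upper filter, the one to take out: stiff grey frame with coarse pleats, 120 (x) x 60 (y) x 24 mm, 120 g; origin at the centre of its underside, axes as the cleaner's. Latched, its top is level with the deck; unlatched, weak springs (about 1 N, they yield when pushed) lift it within a second until its top is 22 mm above the deck, foot still 2 mm in the well. Grip across its 60 mm
- fine_filter: lower filter of the same size with finer pleats, origin at the centre of its underside; it lies under the coarse one, rises about 20 mm when that is taken away, and stays in the well
- well_mouth (a point): centre of the filter well's mouth, level with the deck
- drip_tray: open steel tray 190 (x) x 140 (y) x 20 mm high, walls and floor 3 mm, fixed; origin under its centre on the worktop; its inner floor is 3 mm above the origin
- tin: food tin 76 mm across, 58 mm high, standing behind the cleaner (bystander); origin under its centre
- brush: scrubbing brush with a bow handle, 52 x 150 x 91 mm high, behind the tray (bystander); origin under its centre

How it is judged:
On the way, in this order (a step that is already met when the one before it is completed fails the run):
1. the latch is turned fully open, at least 1.3 rad, with the key's blade in its slot (value of joint latch above 1.3 rad and horizontal distance between key_tip and latch_slot below 0.012 m and z of key_tip in the frame of latch_slot below -0.003 m), for 0.1 s.
2. the coarse filter is lifted clear of the cleaner (z of coarse_filter in the frame of cleaner above 0.12 m), for 0.1 s.
At the end, for the whole second after the job is handed in: Latch open (1.3 rad or more); key upright in its pocket (0.1 rad), shoulder on the deck (4 mm); coarse filter at rest, flat (0.08 rad) on the tray's floor, centre within 70 mm of the tray's; fine filter level in the well, within 10 mm of its middle (value of joint latch above 1.3 rad and horizontal distance between key and key_pocket below 0.006 m and z of key in the frame of cleaner below 0.109 m and angle between each of key, fine_filter's own z axis and vertical below 0.1 rad and horizontal distance between coarse_filter and drip_tray below 0.07 m and z of coarse_filter in the frame of drip_tray between 0 and 0.007 m and angle between coarse_filter's own z axis and vertical below 0.08 rad and linear speed of coarse_filter below 0.02 m/s and horizontal distance between fine_filter and well_mouth below 0.01 m and z of fine_filter in the frame of cleaner below 0.115 m); the robot touches nothing.
It fails at once if the coarse filter is tipped by more than 0.5 rad, so that its dust spills (angle between coarse_filter's own z axis and vertical above 0.5 rad).
It fails at once if the fine filter is pulled out of the well (z of fine_filter in the frame of cleaner above 0.13 m).
It fails at once if the coarse filter falls or is rammed into the tray, at more than 0.8 m/s (a fall of over 33 mm) (horizontal distance between coarse_filter and drip_tray below 0.12 m and z of coarse_filter in the frame of drip_tray below 0.04 m and linear speed of coarse_filter above 0.8 m/s).
It fails at once if a bystander is pushed more than 30 mm from its place (distance of any of tin, brush from where it was at the start of the episode above 0.03 m).
It also fails if it takes over 64 s, if anything falls off the work surface, if the arm or the gripper's body presses on something with over 40 N, if the wrist force passes 120 N, or if a joint passes its speed limit or range.

ROBOT

A 7-joint arm with a two-finger parallel gripper is mounted at the origin on a cart in front of the work surface, level with it; the furniture and walls round the work are solid. World frame = base frame: x ahead of the robot, y to its left, z up, the work surface at z = 0. Lengths are in m, angles in rad, forces in N, time in s.
With the tool pointing down it reaches from about 0.4 to 0.85 m from the base axis. Payload 4.5 kg.
Tool frame: the origin (TCP) lies midway between the tips of the shut fingers; the grasp point (between the pads) lies 19 mm behind it; z points along the fingers, y is the direction in which the jaws open and shut (so a half turn about z gives the same grasp; the last joint's range is limited). The gripper opens to 88 mm and grips with 3 to 60 N. Pads are 18 mm wide; open, the fingers measure 123 mm over their backs; the gripper's body (75 mm by 187 mm) begins 45 mm behind the grasp point.
Start: joints at [1.209, 0.689, -0.195, 1.565, 0.157, 0.902, -0.215], TCP at [0.241, -0.577, 0.239] pointing down, gripper open.
Joint ranges: [-3.01, 3.01], [-0.46, 2.08], [-1.47, 1.51], [0.13, 2.56], [-1, 4.14], [0.04, 2.09], [-2.66, 2.66]. Speed limits (rad/s): [2.57, 2.57, 3.14, 3.14, 3.14, 3.14, 3.14].

INTERFACE

Orientations are given as a unit quaternion [x, y, z, w].
In Python, from plant import r gives the robot as it stands. The module is installed in compiled form; this text tells all that it offers.
- The arm moves only by the tool carry_out, never from a script. Its argument "commands" is a list of rows, each a list of 6 numbers: the shift along the tool's x, y, z in m, then the turn, a rotation vector about the tool's x, y, z in degrees. In form: [[dx, dy, dz, wx, wy, wz], ...]. A call has 1 to 12 rows; each row is the pose to reach, as a shift and turn from the pose commanded when the call began, along the tool's axes at that moment; what a row does not reach only later rows make up. A row lasts 1/10 s, in which the tool goes at most 50 mm and 8.59 degrees, less where a joint would pass 70% of its speed; a pose out of reach is approached as far as the arm can. A call with a gripper value outside its range is refused whole. "fingers" is the closure in counts, from 0 (fully open) to 255 (shut), set as the call begins (left out, the last holds). The fingers move at their own pace and stop on an object; "grip_force" is the grip in N (left out, the last holds). Time passes only in rows, so rows that repeat a pose let the fingers close. It gives the time, the measured TCP pose, the force and the opening at its end, in the units of the state.
- r.get_state(): the state, without advancing time (a new reading comes with each control period).
- r.snapshot(name): name is "scene" or "top" or "wrist"; returns a dict with "img" (420x560x3 uint8, blue, green, red), "intrinsics" (3x3 intrinsics, pixels), "extrinsics" (4x4, takes a point from camera to world coordinates); the wrist camera has in their place "tool_from_camera" (4x4, takes a point from camera to tool coordinates, whose origin is the TCP and whose axes are the flange's). Camera axes: x right, y down, z forward; pixel columns grow to the right and rows downward; lengths in m; the calibration is good to about 2 mm. A picture is of the moment at which its call begins: read the wrist's pose just before it. There is no depth.
- r.finish_job(): hands the job in, once; it reports no verdict.
Trained networks look in a picture, given as the dict that the camera call returned (one of the last four; its "shot" number tells which), for a name from the list of things; names that differ only in an ending like _2 or _b are one class to them, and where a whole thing is asked for, a point or a joint stands for the part that bears it (a point fixed in the world has none). Each returns a list of dicts, best first, with "p" (0 to 1); they miss things now and then, are a little off and sometimes report something else, mostly with a low value. They report only what shows in the picture. A call takes as long as a camera call.
- r.spot_in(picture, label): "xyz" ([x, y, z] in m, in world coordinates, good to about 4 mm: the middle of the surface that is visible of it).
- r.spot_point(picture, label): "xyz" ([x, y, z] in m, in world coordinates, good to about 4 mm: a listed point, or the origin of a listed thing).
The state is a dict: "clock": time; "q": joint angles; "qd": joint speeds; "joint_torque": joint torques, N m; "tool_pos": TCP position; "eef_rot": TCP orientation; "contact_force": force on the tool from outside, world axes, zero at the start; "moment": the same for the moment, N m; "opening": opening from 0.0 (shut) to 1.0 (fully open).
Only numpy, scipy, OpenCV 4.12 (cv2) and the standard library are available. Lean on these libraries where they do the work, as an engineer would, in place of code of your own. Each camera call takes 0.05 s, during which the arm holds its last target.

## Working session

There is one attempt and no reset: what is moved stays moved. The work goes in short steps, Python scripts to look and compute and a tool call to move; the robot and the scene stay as the last step left them, time stands still between calls to the robot, and variables do not carry over. Pictures are saved under pics/ and viewed, and the job is handed in when it is done.

Besides the shell and the picture viewer there is one more tool, called after ">>>" in YAML: its name, and indented under it one key for each argument. carry_out: Moves the arm, as the interface text tells. Its arguments: {"type":"object","properties":{"commands":{"type":"array","items":{"type":"array","items":{"type":"number"}}},"fingers":{"type":"number"},"grip_force":{"type":"number"}},"required":["commands"]}

```bash
mkdir -p pics; cat > h.py <<'E'
import numpy as np, cv2
from plant import r
from scipy.spatial.transform import Rotation as R
np.set_printoptions(precision=4,suppress=True)
def st():
    s=r.get_state(); print('t',s['clock'],'pos',np.array(s['tool_pos']),'eul',R.from_quat(s['eef_rot']).as_matrix().tolist(),'F',np.array(s['contact_force']),'op',s['opening']); return s
def look(name,labels_in=(),labels_pt=(),fn=None):
    p=r.snapshot(name)
    if fn: cv2.imwrite('pics/'+fn,p['img'])
    for l in labels_pt:
        print('pt',l,[(np.array(d['xyz']).round(4).tolist(),round(d['p'],2)) for d in r.spot_point(p,l)[:3]])
    for l in labels_in:
        print('in',l,[(np.array(d['xyz']).round(4).tolist(),round(d['p'],2)) for d in r.spot_in(p,l)[:3]])
    return p
E
python3 - <<'E'
from h import *
st()
for c in ['scene','top']:
    print(c)
    p=look(c,[],['cleaner','latch_slot','key','key_pocket','coarse_filter','well_mouth','drip_tray','tin','brush'],c+'0.png')
    print(p['extrinsics'],p['intrinsics'])
print(r.get_state()['clock'])
E
```

```text
t 0.0 pos [ 0.2407 -0.5761  0.2379] eul [[0.9226562140322733, 0.38562264461897594, -0.000828652338986307], [0.38562350694247355, -0.9226548357792029, 0.001601532591032177], [-0.00014697285454815456, -0.0017972118180870288, -0.9999983742130089]] F [ 0.2682 -0.0182  0.9941] op 1.0006192466469046
scene
pt cleaner [([0.5101, -0.092, -0.0037], 0.9)]
pt latch_slot [([0.5117, -0.111, 0.1246], 0.85)]
pt key [([0.5077, -0.1808, 0.1049], 0.61)]
pt key_pocket [([0.511, -0.1749, 0.0893], 0.69), ([0.5082, -0.1783, 0.1071], 0.63)]
pt coarse_filter [([0.5163, -0.0374, 0.0786], 0.94), ([0.5098, -0.176, 0.0899], 0.61)]
pt well_mouth [([0.5063, -0.0298, 0.1035], 0.68)]
pt drip_tray [([0.5362, 0.1818, 0.0018], 0.56)]
pt tin [([0.6661, -0.064, -0.0002], 0.64)]
pt brush [([0.6868, 0.1624, -0.0005], 0.76), ([0.5147, -0.0325, 0.0782], 0.46), ([0.5102, -0.1738, 0.0896], 0.19)]
[[-0.6707 -0.4661  0.577   0.1197]
 [-0.7417  0.4311 -0.5139  0.4704]
 [-0.0092 -0.7726 -0.6348  0.6375]
 [ 0.      0.      0.      1.    ]] [[414.5035   0.     276.0083]
 [  0.     414.5035 207.8627]
 [  0.       0.       1.    ]]
top
pt cleaner [([0.5101, -0.0913, 0.0002], 0.63)]
pt latch_slot [([0.5099, -0.1085, 0.1265], 0.62)]
pt key []
pt key_pocket [([0.5092, -0.1791, 0.106], 0.77)]
pt coarse_filter [([0.5167, -0.0359, 0.0825], 0.77), ([0.5099, -0.1758, 0.105], 0.59)]
pt well_mouth [([0.5146, -0.0333, 0.1042], 0.93)]
pt drip_tray [([0.5349, 0.1851, 0.0018], 0.6)]
pt tin [([0.6693, -0.0677, 0.0051], 0.98)]
pt brush [([0.6892, 0.1577, -0.002], 0.77)]
[[-0.0549 -0.9719  0.229   0.4115]
 [-0.9985  0.0524 -0.0168  0.0269]
 [ 0.0044 -0.2296 -0.9733  0.9202]
 [ 0.      0.      0.      1.    ]] [[445.5668   0.     284.4205]
 [  0.     445.5668 215.4428]
 [  0.       0.       1.    ]]
1.0
```

View images.

View pics/scene0.png

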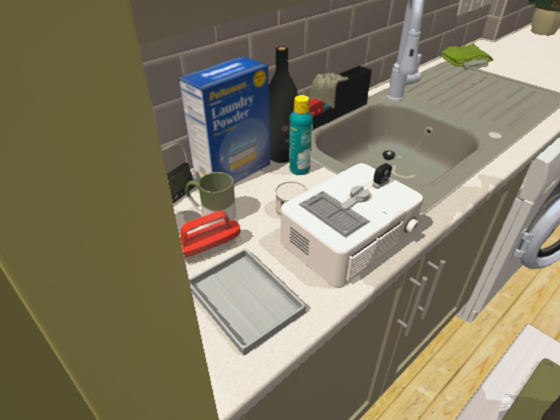

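View pics/top0.png

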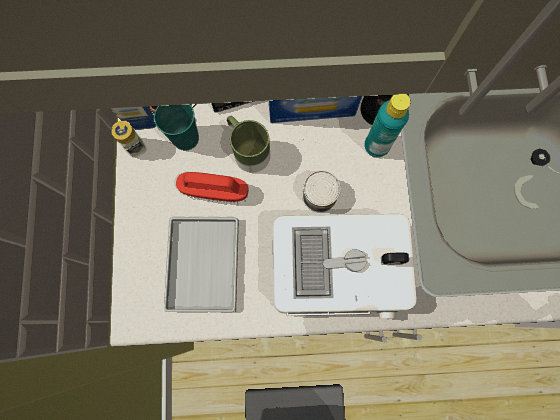

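```bash
cat >> h.py <<'E'
def plan(pos,phi,s=None):
    """shift/turn in tool axes to reach pos with tool pointing down, jaw(y) axis at angle phi deg"""
    s=s or r.get_state(); p=np.array(s['tool_pos']); M=R.from_quat(s['eef_rot']).as_matrix()
    a=np.radians(phi); y=np.array([np.cos(a),np.sin(a),0]); z=np.array([0,0,-1.]); T=np.c_[np.cross(y,z),y,z]
    d=M.T@(np.array(pos)-p); w=R.from_matrix(M.T@T).as_rotvec(degrees=True)
    print('now',p,'phi',np.degrees(np.arctan2(M[1,1],M[0,1])).round(2),'t',s['clock'],'| CMD',d.round(4).tolist(),w.round(2).tolist())
E
python3 - <<'E'
from h import *
p=r.snapshot('wrist'); print(p['tool_from_camera'],p['intrinsics'])
plan([0.46,-0.16,0.36],0)
E
```

```text
[[ 0.0002 -0.9644 -0.2644  0.0685]
 [ 1.      0.0001  0.0002  0.0005]
 [-0.0002 -0.2644  0.9644 -0.1453]
 [ 0.      0.      0.      1.    ]] [[360.3799   0.     283.4011]
 [  0.     360.3799 213.4302]
 [  0.       0.       1.    ]]
now [ 0.241  -0.5767  0.2387] phi -67.32 t 1.05 | CMD [0.3627, -0.3, -0.1213] [0.0, 0.0, -67.32]
```

```bash
python3 - <<'E'
from h import *
plan([0.51,-0.06,0.33],0)
E
```

```text
now [ 0.241  -0.5767  0.2387] phi -67.32 t 1.05 | CMD [0.4474, -0.373, -0.0913] [0.0, 0.0, -67.32]
```

>>> carry_out:
  commands:
    - [0.447, -0.373, -0.091, 0, 0, -67.3]
    - [0.447, -0.373, -0.091, 0, 0, -67.3]
    - [0.447, -0.373, -0.091, 0, 0, -67.3]
    - [0.447, -0.373, -0.091, 0, 0, -67.3]
    - [0.447, -0.373, -0.091, 0, 0, -67.3]
    - [0.447, -0.373, -0.091, 0, 0, -67.3]
    - [0.447, -0.373, -0.091, 0, 0, -67.3]
    - [0.447, -0.373, -0.091, 0, 0, -67.3]
    - [0.447, -0.373, -0.091, 0, 0, -67.3]
    - [0.447, -0.373, -0.091, 0, 0, -67.3]
    - [0.447, -0.373, -0.091, 0, 0, -67.3]
    - [0.447, -0.373, -0.091, 0, 0, -67.3]
  fingers: 0

```text
clock: 2.25
tool_pos: [0.5108, -0.057, 0.3306]
eef_rot: [0.706, 0.708, 0.001, 0.0]
contact_force: [0.7, -0.6, 0.2]
opening: 0.999
```

```bash
python3 - <<'E'
from h import *
s=st()
p=look('wrist',[],['latch_slot','key','key_tip','key_pocket','coarse_filter','well_mouth'],'w1.png')
np.savez('w1.npz',K=p['intrinsics'],T=p['tool_from_camera'],pos=s['tool_pos'],q=s['eef_rot'])
E
```

```text
t 2.25 pos [ 0.5108 -0.057   0.3306] eul [[-0.001916098514331476, 0.9999967706367863, 0.0016695156429147795], [0.9999978617901806, 0.001914796700979738, 0.0007810049044109954], [0.0007778055992172001, 0.0016710085554770657, -0.999998301372986]] F [ 0.7053 -0.6366  0.2149] op 0.9987747518336899
pt latch_slot [([0.513, -0.1131, 0.1222], 0.66)]
pt key [([0.5068, -0.1802, 0.1045], 0.81), ([0.5127, -0.0353, 0.0821], 0.71)]
pt key_tip [([0.5091, -0.1795, 0.0831], 0.93)]
pt key_pocket [([0.5067, -0.1764, 0.1051], 0.8)]
pt coarse_filter [([0.5123, -0.0358, 0.081], 0.65)]
pt well_mouth []
```

View pics/w1.png

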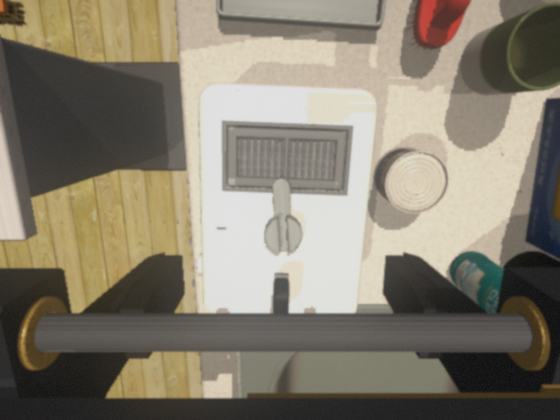

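```bash
python3 - <<'E'
from h import *
im=cv2.imread('pics/w1.png')
cv2.imwrite('pics/w1c.png',cv2.resize(im[110:320,190:390],None,fx=4,fy=4,interpolation=cv2.INTER_CUBIC)[:600]) 
cv2.imwrite('pics/w1d.png',cv2.resize(im[200:320,220:345],None,fx=5,fy=5,interpolation=cv2.INTER_CUBIC)) 
E
```

```text
(no output)
```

View pics/w1c.png

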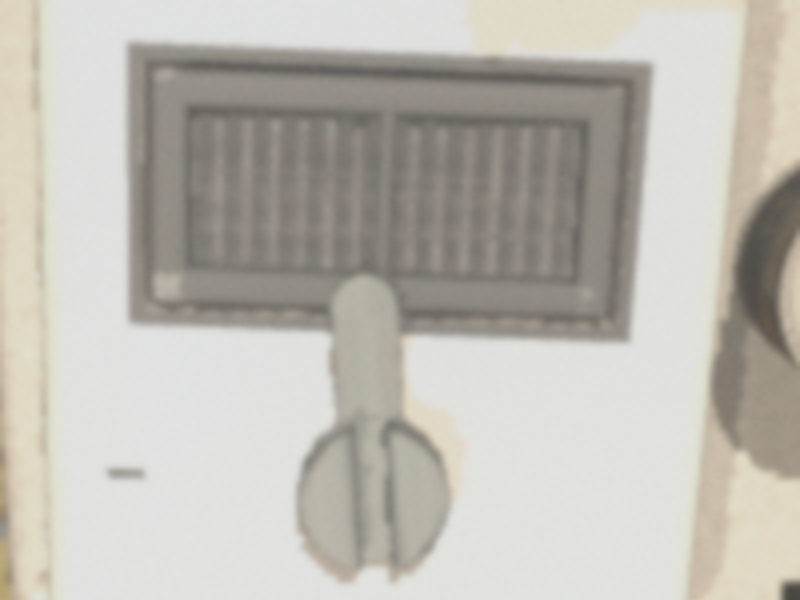

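View pics/w1d.png

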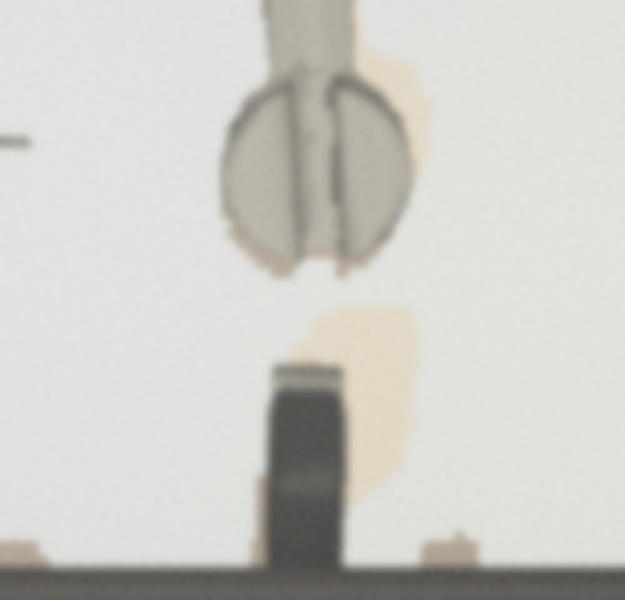

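```bash
cat >> h.py <<'E'
def proj(npz,uv,z):
    d=np.load(npz); uv=np.atleast_2d(uv).astype(float); K=d['K'];T=d['T']
    M=np.eye(4);M[:3,:3]=R.from_quat(d['q']).as_matrix();M[:3,3]=d['pos']; C=M@T
    ray=np.c_[(uv-K[:2,2])/K[[0,1],[0,1]],np.ones(len(uv))]@C[:3,:3].T
    return C[:3,3]+ray*((z-C[2,3])/ray[:,2])[:,None]
E
python3 - <<'E'
from h import *
w=np.array([(128,43),(653,64),(628,340),(130,322)])/4+[190,110]
W=proj('w1.npz',w,.105); print(W,W.mean(0),[np.linalg.norm(W[i]-W[(i+1)%4]) for i in range(4)])
w=np.array([(150,68),(628,85),(610,315),(150,300)])/4+[190,110]
W=proj('w1.npz',w,.105); print(W,W.mean(0),[np.linalg.norm(W[i]-W[(i+1)%4]) for i in range(4)])
for a,b in ((0,1),(3,2)): print(np.degrees(np.arctan2(*(W[b]-W[a])[[1,0]])))
w=np.array([(318,170),(293,85),(300,262),(333,85),(343,262)])/5+[220,200]
W=proj('w1.npz',w,.122);print(W)
for a,b in ((2,1),(4,3)): print(np.degrees(np.arctan2(*(W[b]-W[a])[[1,0]])))
w=np.array([(272,390),(345,390),(268,565),(341,565)])/5+[220,200]
W=proj('w1.npz',w,.153);print('key',W)
E
```

```text
[[ 0.4507  0.0048  0.105 ]
 [ 0.5818 -0.0001  0.105 ]
 [ 0.579  -0.0707  0.105 ]
 [ 0.4482 -0.0661  0.105 ]] [ 0.5149 -0.033   0.105 ] [np.float64(0.13120793660835772), np.float64(0.07067127493415219), np.float64(0.13088554324115334), np.float64(0.07088380343910777)]
[[ 0.4559 -0.0013  0.105 ]
 [ 0.5758 -0.0052  0.105 ]
 [ 0.5739 -0.064   0.105 ]
 [ 0.4536 -0.0602  0.105 ]] [ 0.5148 -0.0327  0.105 ] [np.float64(0.11992993267533453), np.float64(0.05881846948658598), np.float64(0.12035457378785532), np.float64(0.058972327259877604)]
-1.8670052719818178
-1.7942801146368121
[[ 0.5123 -0.1083  0.122 ]
 [ 0.5071 -0.09    0.122 ]
 [ 0.5086 -0.1286  0.122 ]
 [ 0.5153 -0.09    0.122 ]
 [ 0.5176 -0.1286  0.122 ]]
92.09845746213387
93.36537111319856
key [[ 0.5033 -0.1432  0.153 ]
 [ 0.5176 -0.1431  0.153 ]
 [ 0.5023 -0.1815  0.153 ]
 [ 0.517  -0.1815  0.153 ]]
```

```bash
python3 - <<'E'
from h import *
plan([0.5098,-0.1788,0.20],-2)
plan([0.5098,-0.1788,0.116],-2)
E
```

```text
now [ 0.5088 -0.0622  0.3293] phi -0.19 t 2.6 | CMD [-0.1164, 0.0016, 0.1295] [-0.07, 0.08, 1.81]
now [ 0.5088 -0.0622  0.3293] phi -0.19 t 2.6 | CMD [-0.1163, 0.0017, 0.2135] [-0.07, 0.08, 1.81]
```

>>> carry_out:
  commands:
    - [-0.116, 0.0015, 0.13, 0, 0, 1.8]
    - [-0.116, 0.0015, 0.13, 0, 0, 1.8]
    - [-0.116, 0.0015, 0.13, 0, 0, 1.8]
    - [-0.116, 0.0015, 0.13, 0, 0, 1.8]
    - [-0.116, 0.0015, 0.13, 0, 0, 1.8]
    - [-0.116, 0.0015, 0.13, 0, 0, 1.8]

```text
clock: 3.2
tool_pos: [0.5108, -0.1764, 0.2001]
eef_rot: [0.719, 0.695, 0.0, -0.0]
contact_force: [-0.3, 0.6, 0.3]
opening: 0.994
```

```bash
python3 - <<'E'
from h import *
s=st()
p=look('wrist',[],['latch_slot','key'],'w2.png')
np.savez('w2.npz',K=p['intrinsics'],T=p['tool_from_camera'],pos=s['tool_pos'],q=s['eef_rot'])
plan([0.5098,-0.1788,0.116],-2)
E
```

```text
t 3.2 pos [ 0.5108 -0.1764  0.2001] eul [[0.033441335308532855, 0.9994406778364792, 9.262041690650402e-05], [0.9994404571042931, -0.033441389822744944, 0.000667944522398409], [0.0006706682816903448, 7.023163506920352e-05, -0.9999997726357609]] F [-0.2669  0.573   0.2898] op 0.9943329347381074
pt latch_slot [([0.5125, -0.115, 0.1229], 0.79)]
pt key [([0.5087, -0.1814, 0.1062], 0.8)]
now [ 0.5121 -0.1749  0.2013] phi -1.72 t 3.35 | CMD [-0.004, -0.0025, 0.0853] [0.17, -0.01, 0.28]
```

View pics/w2.png

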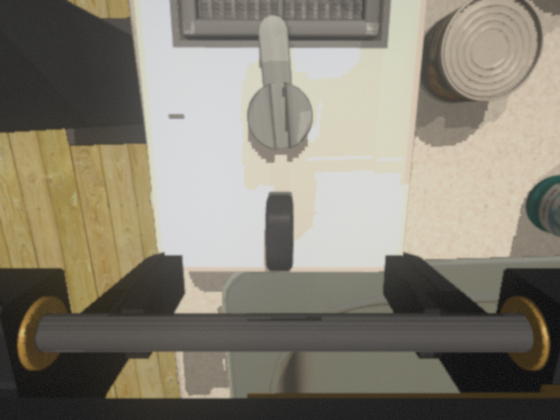

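```bash
python3 - <<'E'
from h import *
for i in range(6):
    print(np.array(r.get_state()['tool_pos'])); r.snapshot('wrist')
im=cv2.imread('pics/w2.png')
cv2.imwrite('pics/w2c.png',cv2.resize(im[70:280,220:340],None,fx=5,fy=5,interpolation=cv2.INTER_CUBIC)[:600])
cv2.imwrite('pics/w2d.png',cv2.resize(im[180:280,240:320],None,fx=6,fy=6,interpolation=cv2.INTER_CUBIC))
E
```

```text
[ 0.5121 -0.1749  0.2013]
[ 0.512  -0.1749  0.2012]
[ 0.5119 -0.1751  0.201 ]
[ 0.5117 -0.1753  0.2008]
[ 0.5116 -0.1755  0.2006]
[ 0.5114 -0.1756  0.2004]
```

View pics/w2c.png

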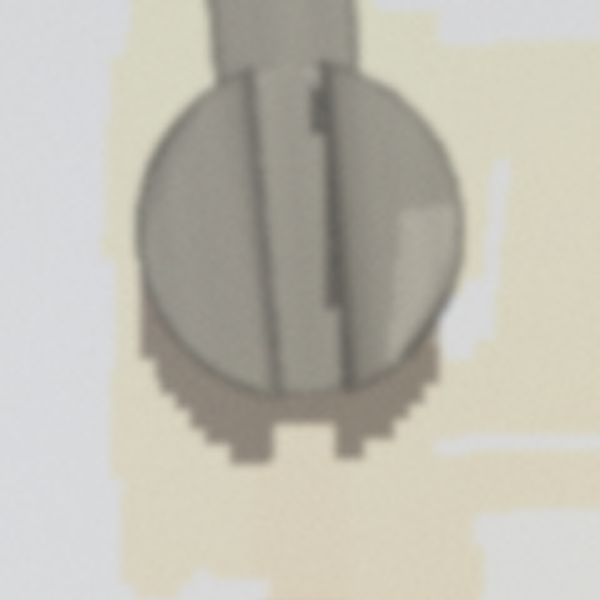

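View pics/w2d.png

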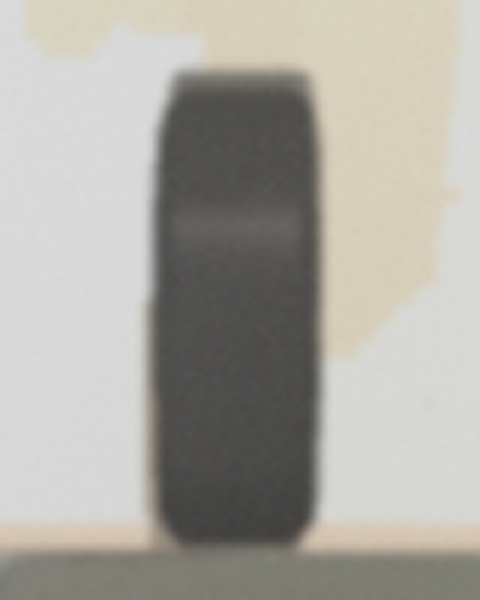

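```bash
python3 - <<'E'
from h import *
w=np.array([(250,70),(278,388),(330,70),(348,388)])/5+[220,70]
W=proj('w2.npz',w,.122);print('slot edges',W,W.mean(0))
for a,b in ((1,0),(3,2)): print(np.degrees(np.arctan2(*(W[b]-W[a])[[1,0]])))
# head circle: left 137, right 463, top~62 bottom 393
W=proj('w2.npz',np.array([(137,225),(463,225),(300,62),(300,393)])/5+[220,70],.122);print('head',W)
W=proj('w2.npz',np.array([(158,200),(318,200),(158,480),(318,480),(240,220),(240,545)])/6+[240,180],.153);print('keytop',W)
W=proj('w2.npz',np.array([(240,70)])/6+[240,180],.105);print('keyfoot',W)
a=cv2.imread('pics/w2.png',0).astype(np.float32)[0:230]
for i in range(8):
    p=r.snapshot('wrist'); 
    if i in(0,7):
        b=cv2.cvtColor(p['img'],cv2.COLOR_BGR2GRAY).astype(np.float32)[0:230]
        print(np.array(r.get_state()['tool_pos']),cv2.phaseCorrelate(a,b))
E
```

```text
slot edges [[ 0.5067 -0.0912  0.122 ]
 [ 0.5085 -0.1281  0.122 ]
 [ 0.516  -0.0916  0.122 ]
 [ 0.5171 -0.1284  0.122 ]] [ 0.5121 -0.1098  0.122 ]
92.86572059707039
91.63459043723228
head [[ 0.4924 -0.1083  0.122 ]
 [ 0.5314 -0.1096  0.122 ]
 [ 0.5126 -0.0906  0.122 ]
 [ 0.5112 -0.1288  0.122 ]]
keytop [[ 0.5027 -0.1612  0.153 ]
 [ 0.5175 -0.1616  0.153 ]
 [ 0.5015 -0.1889  0.153 ]
 [ 0.5168 -0.1894  0.153 ]
 [ 0.5102 -0.1633  0.153 ]
 [ 0.5091 -0.1959  0.153 ]]
keyfoot [[ 0.5099 -0.1592  0.105 ]]
[ 0.5112 -0.1759  0.2   ] ((-0.6764716892378146, 0.6499821063024172), 0.9367625142689104)
[ 0.511  -0.1762  0.1997] ((0.08343943871096826, 0.24458328792076145), 0.9757226769570951)
```

>>> carry_out:
  commands:
    - [-0.003, -0.001, 0.03, 0, 0, 0.2]
    - [-0.003, -0.001, 0.06, 0, 0, 0.2]
    - [-0.003, -0.001, 0.084, 0, 0, 0.2]
    - [-0.003, -0.001, 0.084, 0, 0, 0.2]
    - [-0.003, -0.001, 0.084, 0, 0, 0.2]

```text
clock: 4.55
tool_pos: [0.5101, -0.179, 0.1159]
eef_rot: [0.719, 0.695, -0.0, -0.0]
contact_force: [0.1, 1.3, -0.8]
opening: 0.999
```

```bash
python3 - <<'E'
from h import *
s=st()
p=look('wrist',[],[],'w3.png')
plan([0.5098,-0.1788,0.116],-2)
E
```

```text
t 4.55 pos [ 0.5101 -0.179   0.1159] eul [[0.03512974290607519, 0.9993827293446464, -0.00024789311939399155], [0.9993827465604515, -0.03512970053580032, 0.0001732557476809659], [0.00016444039094285474, -0.00025382653638643724, -0.9999999542657229]] F [ 0.1465  1.2834 -0.7601] op 0.9987789645249637
now [ 0.5107 -0.1791  0.1166] phi -2.02 t 4.6 | CMD [0.0003, -0.001, 0.0006] [0.09, 0.01, -0.02]
```

View pics/w3.png

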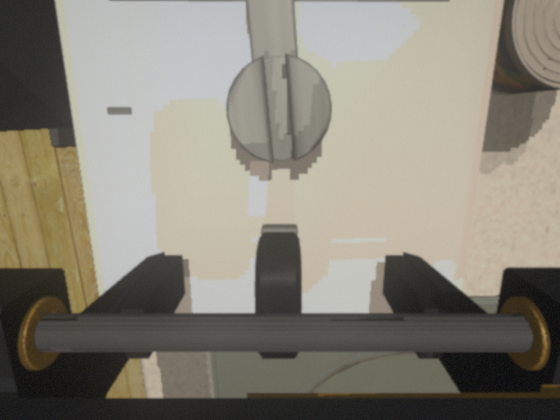

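>>> carry_out:
  commands:
    - [0, -0.001, 0, 0, 0, 0]
    - [0, -0.001, 0, 0, 0, 0]
    - [0, -0.001, 0, 0, 0, 0]
    - [0, -0.001, 0, 0, 0, 0]
    - [0, -0.001, 0, 0, 0, 0]
    - [0, -0.001, 0, 0, 0, 0]
    - [0, -0.001, 0, 0, 0, 0]
    - [0, -0.001, 0, 0, 0, 0]
  fingers: 255
  grip_force: 40

```text
clock: 5.4
tool_pos: [0.509, -0.1791, 0.1157]
eef_rot: [0.719, 0.695, -0.0, -0.0]
contact_force: [-0.1, -0.7, -0.0]
opening: 0.299
```

```bash
python3 - <<'E'
from h import *
s=st();print(s['moment'])
p=look('wrist',[],['key','latch_slot'],'w4.png')
E
```

```text
t 5.4 pos [ 0.509  -0.1791  0.1157] eul [[0.035255628654667276, 0.9993783263414007, -3.85645568728962e-05], [0.9993783265805385, -0.03525562983727357, -3.0427943107689097e-05], [-3.1768644598923004e-05, -3.746782605002497e-05, -0.9999999987934576]] F [-0.0819 -0.6597 -0.0396] op 0.29875755478109417
[-0.0575 -0.0118 -0.0008]
pt key [([0.507, -0.1811, 0.1029], 0.86), ([0.6694, -0.0686, 0.0041], 0.5)]
pt latch_slot [([0.5083, -0.1116, 0.1221], 0.81)]
```

View pics/w4.png

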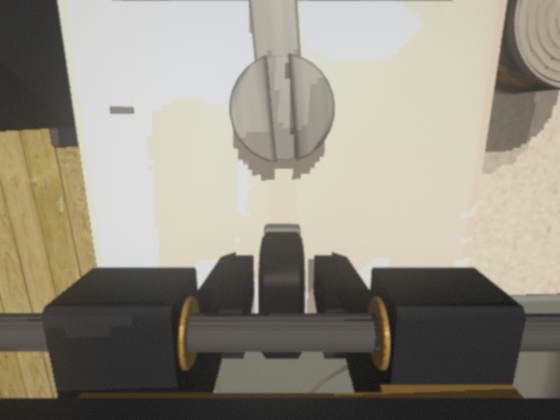

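>>> carry_out:
  commands:
    - [0, 0, 0, 0, 0, 0]
    - [0, 0, 0, 0, 0, 0]
    - [0, 0, 0, 0, 0, 0]
    - [0, 0, 0, 0, 0, 0]

```text
clock: 5.95
tool_pos: [0.5089, -0.1791, 0.1157]
eef_rot: [0.719, 0.695, -0.0, -0.0]
contact_force: [-0.5, 0.4, -0.2]
opening: 0.176
```

```bash
python3 - <<'E'
from h import *
for i in range(3):
    s=st();print(s['moment']); r.snapshot('wrist')
E
```

```text
t 5.95 pos [ 0.5089 -0.1791  0.1157] eul [[0.03522320872183486, 0.9993794671644405, -7.859680285746817e-05], [0.9993794683789541, -0.03522321336577068, -5.850460667424285e-05], [-6.123673460168601e-05, -7.648731108390626e-05, -0.999999995199877]] F [-0.492   0.4122 -0.1988] op 0.1764945640032137
[-0.072  -0.0155  0.0041]
t 6.0 pos [ 0.5089 -0.1791  0.1157] eul [[0.035172764839673805, 0.9993812438764975, -7.74686911975129e-05], [0.9993812460734361, -0.035172767818144594, -3.742615736824662e-05], [-4.01277879928615e-05, -7.610437570868271e-05, -0.9999999962989425]] F [-0.2739  0.7503 -1.6449] op 0.18115896291101732
[-0.0892 -0.0656 -0.0372]
t 6.05 pos [ 0.5089 -0.1791  0.1157] eul [[0.03531605899852453, 0.999376188176265, -0.0001023869704934432], [0.9993761926974086, -0.03531606268646947, -3.4437735070022906e-05], [-3.8032157071927714e-05, -0.00010110689567005069, -0.9999999941654755]] F [ 0.7392 -0.578  -1.1546] op 0.1776935105519976
[-0.0199 -0.0863 -0.0133]
```

>>> carry_out:
  commands:
    - [0, 0, -0.015, 0, 0, 0]
    - [0, 0, -0.03, 0, 0, 0]
    - [0, 0, -0.05, 0, 0, 0]
    - [0, 0, -0.05, 0, 0, 0]

```text
clock: 6.5
tool_pos: [0.5106, -0.1793, 0.1677]
eef_rot: [0.72, 0.694, 0.001, 0.002]
contact_force: [0.7, 0.8, -0.9]
opening: 0.177
```

```bash
python3 - <<'E'
from h import *
s=st()
p=look('wrist',[],['key_tip','key'],'w5.png')
plan([0.512,-0.1098,0.166],2.2)
E
```

```text
t 6.5 pos [ 0.5106 -0.1793  0.1677] eul [[0.035504155552619036, 0.9993593901066249, 0.004501593518993946], [0.9993692380081494, -0.03550034925635543, -0.0009226731206712826], [-0.000762273905007398, 0.004531512814899937, -0.9999894421093165]] F [ 0.676   0.7651 -0.8569] op 0.1766764881001801
pt key_tip []
pt key [([0.509, -0.1829, 0.1579], 0.64)]
now [ 0.5085 -0.1792  0.1651] phi -2.03 t 6.65 | CMD [0.0695, 0.001, -0.0009] [-0.05, 0.0, -4.23]
```

View pics/w5.png

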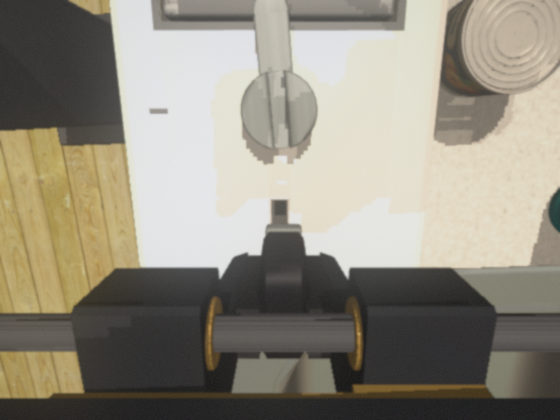

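>>> carry_out:
  commands:
    - [0.04, 0.001, 0, 0, 0, -4.2]
    - [0.0695, 0.002, 0, 0, 0, -4.2]
    - [0.0695, 0.002, 0, 0, 0, -4.2]
    - [0.0695, 0.002, 0, 0, 0, -4.2]
    - [0.0695, 0.002, 0, 0, 0, -4.2]

```text
clock: 7.15
tool_pos: [0.5128, -0.1111, 0.165]
eef_rot: [0.694, 0.72, -0.001, -0.0]
contact_force: [0.2, 0.2, -0.0]
opening: 0.176
```

```bash
python3 - <<'E'
from h import *
for i in range(6): r.snapshot('wrist')
s=st()
p=look('wrist',[],[],'w6.png')
np.savez('w6.npz',K=p['intrinsics'],T=p['tool_from_camera'],pos=s['tool_pos'],q=s['eef_rot'])
look('scene',[],['key_tip','latch_slot','key'],'s6.png')
look('top',[],['key','latch_slot'],'t6.png')
plan([0.512,-0.1098,0.145],2.2)
im=cv2.imread('pics/s6.png'); cv2.imwrite('pics/s6c.png',cv2.resize(im[150:250,300:440],None,fx=5,fy=5,interpolation=cv2.INTER_CUBIC))
E
```

```text
t 7.45 pos [ 0.5133 -0.1104  0.1656] eul [[-0.036880266989792916, 0.9993196880482446, -8.358182367557928e-05], [0.9993196642617063, 0.03688024631022562, -0.00023675296837663855], [-0.00023350938425842506, -9.225647265821745e-05, -0.999999968481055]] F [ 0.332   0.235  -1.1482] op 0.17720884863874786
pt key_tip [([0.5163, -0.1071, 0.141], 0.58)]
pt latch_slot [([0.5101, -0.1115, 0.1223], 0.71)]
pt key [([0.5111, -0.1116, 0.1546], 0.61)]
pt key [([0.5161, -0.1096, 0.1522], 0.5)]
pt latch_slot [([0.5154, -0.1151, 0.1521], 0.57), ([0.5079, -0.1107, 0.1256], 0.49)]
now [ 0.5135 -0.1097  0.1657] phi 2.18 t 7.85 | CMD [-0.0, -0.0015, 0.0207] [0.01, 0.0, -0.02]
```

View pics/w6.png

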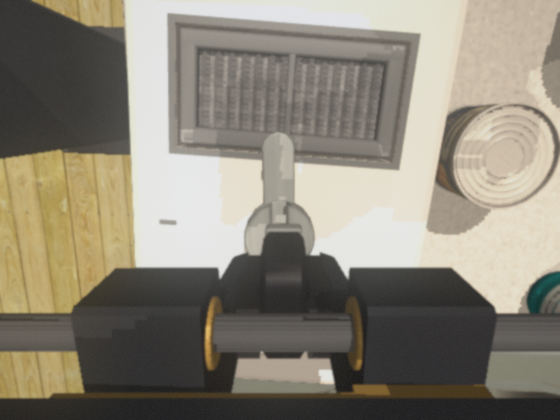

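View pics/s6c.png

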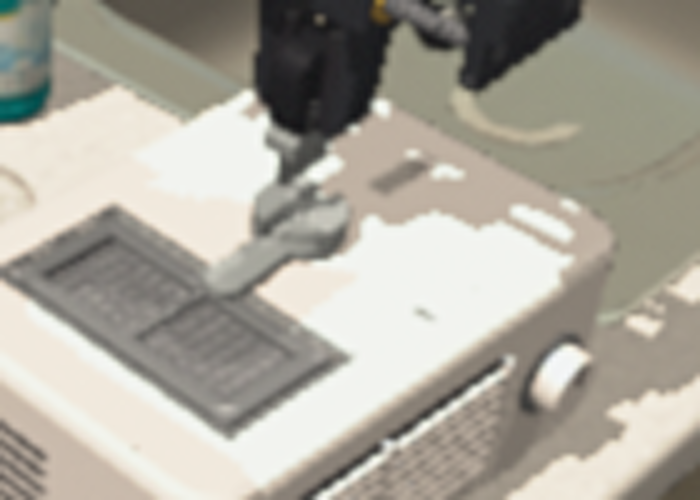

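>>> carry_out:
  commands:
    - [0, -0.0015, 0.004, 0, 0, 0]
    - [0, -0.0015, 0.009, 0, 0, 0]
    - [0, -0.0015, 0.014, 0, 0, 0]
    - [0, -0.0015, 0.018, 0, 0, 0]
    - [0, -0.0015, 0.018, 0, 0, 0]

```text
clock: 8.35
tool_pos: [0.5115, -0.1097, 0.147]
eef_rot: [0.693, 0.72, -0.0, -0.001]
contact_force: [-0.6, -0.4, -0.4]
opening: 0.184
```

```bash
python3 - <<'E'
from h import *
s=st();print(s['moment'])
look('scene',[],['key_tip','key'],'s7.png')
look('wrist',[],[],'w7.png')
s=st();print(s['moment'])
im=cv2.imread('pics/s7.png'); cv2.imwrite('pics/s7c.png',cv2.resize(im[150:250,300:440],None,fx=5,fy=5,interpolation=cv2.INTER_CUBIC))
E
```

```text
t 8.35 pos [ 0.5115 -0.1097  0.147 ] eul [[-0.03822690473673517, 0.9992682452729628, -0.001295277322576636], [0.9992690739733595, 0.03822706265430243, 9.737170335173781e-05], [0.00014681509851236473, -0.001290608351841767, -0.9999991563873485]] F [-0.5581 -0.4022 -0.4223] op 0.18406386469652827
[-0.0569 -0.1302 -0.0275]
pt key_tip [([0.5125, -0.1068, 0.1231], 0.66)]
pt key [([0.5112, -0.1129, 0.1336], 0.67)]
t 8.55 pos [ 0.5121 -0.1098  0.1478] eul [[-0.03798716607467463, 0.9992781689646709, 0.00034094608000446487], [0.9992782249743136, 0.03798718618642209, -5.2705057016976675e-05], [-6.561859509176339e-05, 0.00033869787788493293, -0.9999999404889719]] F [ 0.7486 -0.4925 -0.4499] op 0.17556931937024492
[-0.0598 -0.0622 -0.0445]
```

View pics/s7c.png

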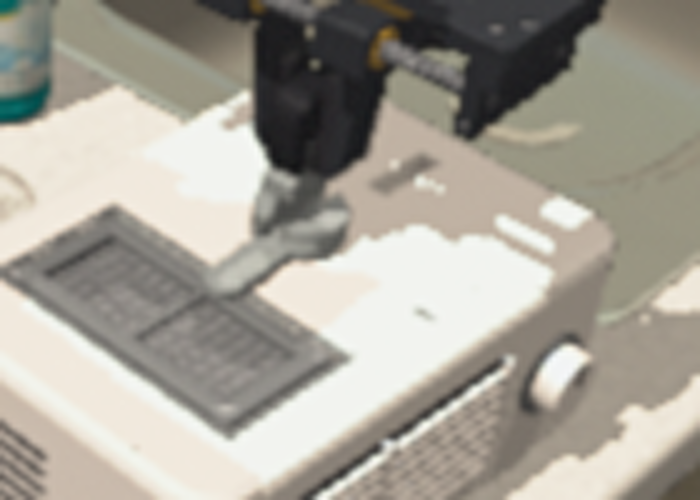

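View pics/w7.png

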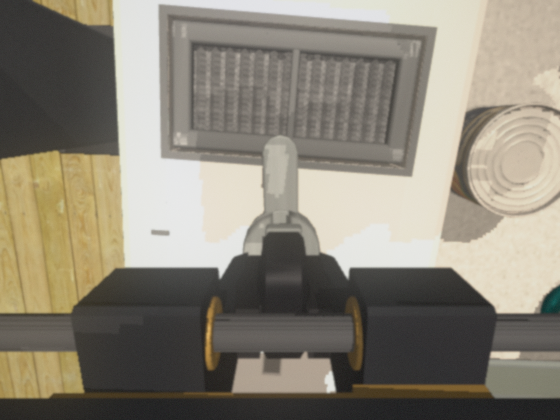

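>>> carry_out:
  commands:
    - [0, 0, 0.0025, 0, 0, 0]
    - [0, 0, 0.0045, 0, 0, 0]
    - [0, 0, 0.0045, 0, 0, 0]

```text
clock: 8.85
tool_pos: [0.5117, -0.1098, 0.143]
eef_rot: [0.694, 0.72, -0.0, -0.0]
contact_force: [-0.2, 0.3, -0.1]
opening: 0.174
```

```bash
python3 - <<'E'
from h import *
s=st();print(s['moment'])
r.snapshot('top');s=st();print(s['moment'])
E
```

```text
t 8.85 pos [ 0.5117 -0.1098  0.143 ] eul [[-0.038058663365522175, 0.9992754092059102, -0.0004412473123307948], [0.9992755029313061, 0.03805862154240662, -0.00010279920790329656], [-8.593145607700827e-05, -0.000444840030394276, -0.9999998973665609]] F [-0.224   0.3445 -0.0578] op 0.17424865546719215
[-0.0273 -0.0698  0.0716]
t 8.9 pos [ 0.5118 -0.1098  0.1431] eul [[-0.03804217553000981, 0.9992760883441258, -0.00030355330144042695], [0.9992761340103091, 0.03804216474858553, -4.121470723242475e-05], [-2.9637046722091962e-05, -0.0003049014666564097, -0.9999999530783694]] F [ 0.4058 -0.6609 -0.4301] op 0.17977716093747617
[-0.0455 -0.0818 -0.0174]
```

>>> carry_out:
  commands:
    - [0, 0, 0, 0, 0, -8]
    - [0, 0, 0, 0, 0, -16]
    - [0, 0, 0, 0, 0, -24]
    - [0, 0, 0, 0, 0, -32]
    - [0, 0, 0, 0, 0, -40]
    - [0, 0, 0, 0, 0, -48]

```text
clock: 9.5
tool_pos: [0.5113, -0.1097, 0.1432]
eef_rot: [0.338, 0.941, -0.0, -0.0]
contact_force: [-1.7, 0.7, 0.2]
opening: 0.179
```

```bash
python3 - <<'E'
from h import *
s=st();print(s['moment'])
plan([0.512,-0.1098,0.143],90)
look('top',[],[],'t8.png');s=st();print(s['moment'])
im=cv2.imread('pics/t8.png'); cv2.imwrite('pics/t8c.png',cv2.resize(im[210:320,270:420],None,fx=5,fy=5,interpolation=cv2.INTER_CUBIC))
look('wrist',[],[],'w8.png')
E
```

```text
t 9.5 pos [ 0.5113 -0.1097  0.1432] eul [[-0.7714368116577598, 0.6363051268610185, -0.0010154554118401043], [0.6363055344641948, 0.7714371364868035, -0.00010610973922263136], [0.0007158418440627115, -0.0007279968574672197, -0.9999994787953793]] F [-1.7106  0.6582  0.2478] op 0.17925867415795987
[ 0.2104  0.1976 -0.089 ]
now [ 0.5113 -0.1097  0.1432] phi 50.48 t 9.5 | CMD [-0.0005, 0.0004, 0.0002] [-0.03, -0.05, -39.52]
t 9.55 pos [ 0.5114 -0.1098  0.1431] eul [[-0.7745595229705784, 0.632500398562535, -0.0008894907667970056], [0.6325004384517863, 0.7745599535676828, 0.0002714544657314941], [0.0008606589847959215, -0.0003523456585127023, -0.9999995675592308]] F [ 0.4933  0.9068 -1.075 ] op 0.17474954475692792
[-0.0139  0.0059 -0.0088]
```

View pics/w8.png

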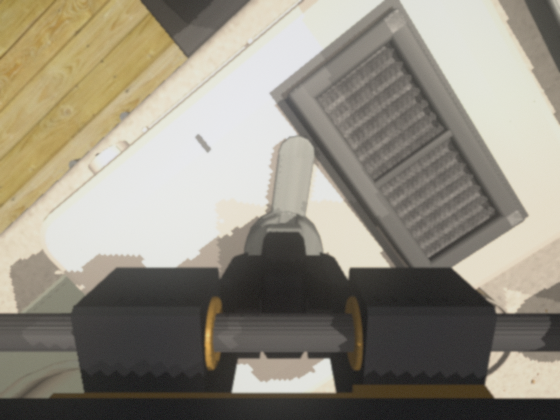

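>>> carry_out:
  commands:
    - [0, 0, 0, 0, 0, -8]
    - [0, 0, 0, 0, 0, -16]
    - [0, 0, 0, 0, 0, -24]
    - [0, 0, 0, 0, 0, -32]
    - [0, 0, 0, 0, 0, -38]
    - [0, 0, 0, 0, 0, -41]
    - [0, 0, 0, 0, 0, -43]
    - [0, 0, 0, 0, 0, -43]

```text
clock: 10.4
tool_pos: [0.5117, -0.1095, 0.1431]
eef_rot: [-0.027, 1.0, 0.0, -0.0]
contact_force: [-0.9, 1.3, -1.9]
opening: 0.177
```

```bash
python3 - <<'E'
from h import *
s=st();print(s['moment'])
plan([0.512,-0.1098,0.143],90)
look('wrist',[],['key_tip','key','latch_slot'],'w9.png')
s=st();print(s['moment'],s['q'])
look('top',[],['coarse_filter'],'t9.png')
look('scene',[],['coarse_filter'],'s9.png')
E
```

```text
t 10.4 pos [ 0.5117 -0.1095  0.1431] eul [[-0.9985535745892448, -0.05376377565488567, -0.0004637913034335831], [-0.053763975807981326, 0.9985535787404959, 0.00043045309541034094], [0.00043997768218073094, 0.00045476574153275636, -0.9999997998038598]] F [-0.9404  1.31   -1.881 ] op 0.1767063295540718
[0.3461 0.0724 0.0062]
now [ 0.5117 -0.1095  0.1431] phi 93.08 t 10.4 | CMD [-0.0003, -0.0003, 0.0001] [0.03, -0.03, 3.08]
pt key_tip []
pt key [([0.5124, -0.1119, 0.1348], 0.55)]
pt latch_slot []
t 10.6 pos [ 0.5118 -0.1095  0.1432] eul [[-0.9985129156863349, -0.054515476793445886, -0.00014141272164214783], [-0.05451549206425059, 0.9985129191892023, 0.00010647652531446638], [0.00013539781095256356, 0.00011402736984836424, -0.9999999843325958]] F [-1.3264  1.8957 -1.0077] op 0.1789279018379046
[ 0.3924  0.109  -0.0306] [ 0.6121  0.8341 -0.8479  1.9402  0.8902  0.7961  0.874 ]
pt coarse_filter [([0.5153, -0.0372, 0.1024], 0.89)]
pt coarse_filter [([0.515, -0.0349, 0.1015], 0.88)]
```

View pics/w9.png

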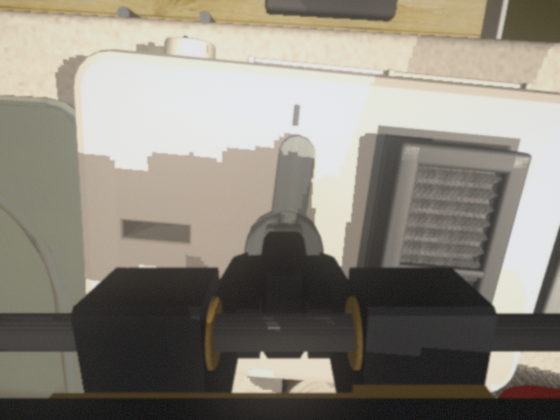

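```bash
python3 - <<'E'
from h import *
s=r.get_state(); p=r.snapshot('wrist')
np.savez('w9.npz',K=p['intrinsics'],T=p['tool_from_camera'],pos=s['tool_pos'],q=s['eef_rot'])
W=proj('w9.npz',[(297,137),(297,154)],.112); print(W)
d=W-[0.512,-0.1098,.112]; print(np.degrees(np.arctan2(d[:,1],d[:,0])),np.linalg.norm(d,axis=1))
# pocket
W=proj('w9.npz',[(121,219),(190,224),(190,243),(121,239)],.105);print(W,W.mean(0))
plan([0.512,-0.1098,0.166],88)
E
```

```text
[[ 0.455  -0.1064  0.112 ]
 [ 0.4631 -0.1059  0.112 ]]
[176.6115 175.4375] [0.0571 0.0491]
[[ 0.5031 -0.1965  0.105 ]
 [ 0.5038 -0.16    0.105 ]
 [ 0.5146 -0.1602  0.105 ]
 [ 0.5143 -0.1973  0.105 ]] [ 0.509  -0.1785  0.105 ]
now [ 0.5119 -0.1096  0.1432] phi 93.17 t 10.85 | CMD [-0.0001, -0.0002, -0.0228] [0.01, -0.0, 5.17]
```

>>> carry_out:
  commands:
    - [0, 0, 0, 0, 0, 4.5]
    - [0, 0, -0.006, 0, 0, 4.5]
    - [0, 0, -0.018, 0, 0, 4.5]
    - [0, 0, -0.03, 0, 0, 4.5]
    - [0, 0, -0.03, 0, 0, 4.5]

```text
clock: 11.35
tool_pos: [0.5134, -0.1097, 0.1754]
eef_rot: [0.011, 1.0, -0.0, 0.002]
contact_force: [0.2, -0.6, 0.3]
opening: 0.175
```

```bash
python3 - <<'E'
from h import *
s=st();print(s['moment'])
plan([0.5089,-0.1791,0.171],-2)
look('wrist',[],[],'w10.png')
E
```

```text
t 11.35 pos [ 0.5134 -0.1097  0.1754] eul [[-0.9997323463413538, 0.022759006040070952, 0.004154915508135258], [0.022757964659655572, 0.9997409596433761, -0.00029775139263975563], [-0.004160615743083816, -0.0002031142780921515, -0.9999913239729775]] F [ 0.2109 -0.5818  0.3339] op 0.17459676588212758
[ 0.0638 -0.1467 -0.0544]
now [ 0.5134 -0.1097  0.1754] phi 88.7 t 11.35 | CMD [0.0029, -0.0695, 0.0044] [0.18, 0.2, 90.7]
```

View pics/w10.png

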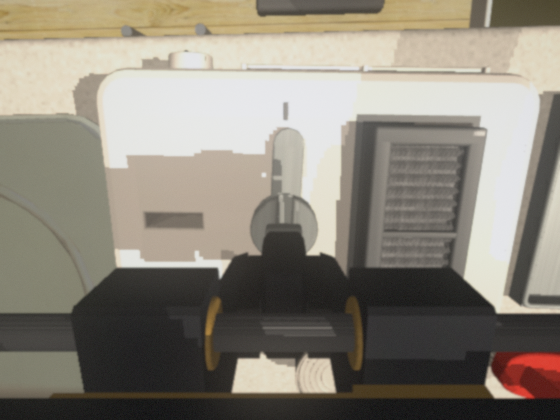

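>>> carry_out:
  commands:
    - [0.002, -0.035, 0.003, 0, 0, 8]
    - [0.003, -0.0695, 0.003, 0, 0, 16]
    - [0.003, -0.0695, 0.003, 0, 0, 24]
    - [0.003, -0.0695, 0.003, 0, 0, 32]
    - [0.003, -0.0695, 0.003, 0, 0, 40]
    - [0.003, -0.0695, 0.003, 0, 0, 48]
    - [0.003, -0.0695, 0.003, 0, 0, 56]
    - [0.003, -0.0695, 0.003, 0, 0, 64]
    - [0.003, -0.0695, 0.003, 0, 0, 72]
    - [0.003, -0.0695, 0.003, 0, 0, 80]
    - [0.003, -0.0695, 0.003, 0, 0, 88]
    - [0.003, -0.0695, 0.003, 0, 0, 90.5]

```text
clock: 12.6
tool_pos: [0.5072, -0.1791, 0.1701]
eef_rot: [0.719, 0.695, -0.0, 0.0]
contact_force: [-0.5, 0.0, -0.4]
opening: 0.179
```

```bash
python3 - <<'E'
from h import *
for i in range(5): r.snapshot('wrist')
s=st();print(s['moment'])
look('wrist',[],['key','key_pocket','key_tip'],'w11.png')
look('scene',[],['key','key_tip'],'s11.png')
plan([0.5089,-0.1791,0.14],-2)
im=cv2.imread('pics/s11.png'); cv2.imwrite('pics/s11c.png',cv2.resize(im[150:250,320:460],None,fx=5,fy=5,interpolation=cv2.INTER_CUBIC))
E
```

```text
t 12.85 pos [ 0.5072 -0.1792  0.1701] eul [[0.030432605047685888, 0.9995367690531259, -0.00032227449502958855], [0.999536817501676, -0.030432576354046805, 9.356856765903666e-05], [8.371758062589246e-05, -0.00032497275838827967, -0.9999999436920352]] F [-0.043   0.077  -0.7627] op 0.1822089784361521
[-0.0491 -0.0552  0.0174]
pt key [([0.508, -0.1788, 0.1596], 0.97)]
pt key_pocket [([0.5056, -0.176, 0.1067], 0.76)]
pt key_tip []
pt key [([0.5073, -0.1796, 0.158], 0.5)]
pt key_tip [([0.5095, -0.1754, 0.1435], 0.77)]
now [ 0.5073 -0.1792  0.1702] phi -1.82 t 13.2 | CMD [0.0002, 0.0016, 0.0302] [-0.0, -0.0, 0.18]
```

View pics/w11.png

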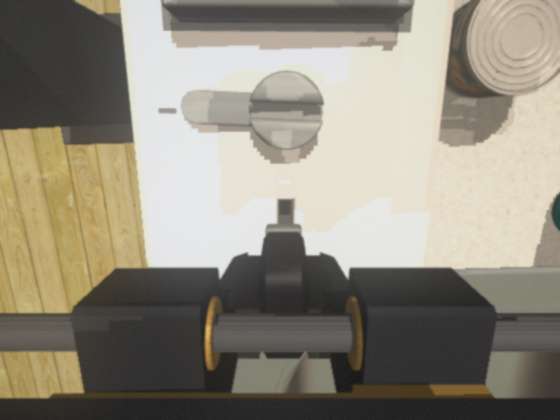

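View pics/s11c.png

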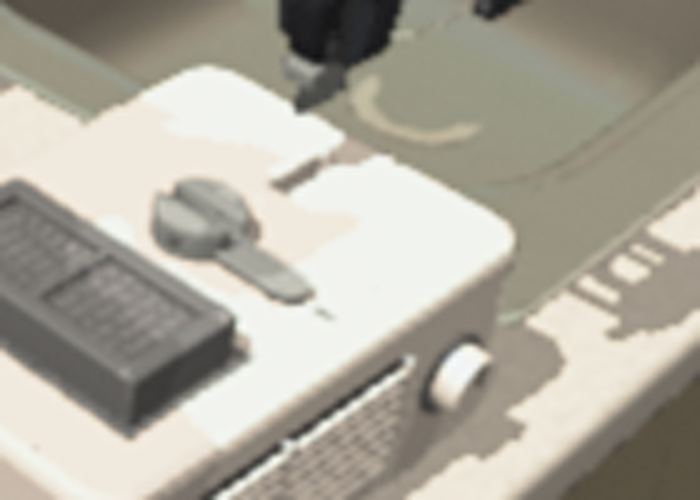

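>>> carry_out:
  commands:
    - [0, 0.0016, 0, 0, 0, 0.2]
    - [0, 0.0016, 0.012, 0, 0, 0.2]
    - [0, 0.0016, 0.024, 0, 0, 0.2]
    - [0, 0.0016, 0.032, 0, 0, 0.2]
    - [0, 0.0016, 0.036, 0, 0, 0.2]
    - [0, 0.0016, 0.04, 0, 0, 0.2]
    - [0, 0.0016, 0.044, 0, 0, 0.2]
    - [0, 0.0016, 0.044, 0, 0, 0.2]

```text
clock: 14.0
tool_pos: [0.5088, -0.1792, 0.1258]
eef_rot: [0.719, 0.695, -0.0, -0.0]
contact_force: [-0.4, -0.9, -0.6]
opening: 0.175
```

```bash
python3 - <<'E'
from h import *
s=st();print(s['moment'])
look('scene',[],['key'],'s12.png')
plan([0.5089,-0.1791,0.1163],-2)
im=cv2.imread('pics/s12.png'); cv2.imwrite('pics/s12c.png',cv2.resize(im[150:250,320:460],None,fx=5,fy=5,interpolation=cv2.INTER_CUBIC))
E
```

```text
t 14.0 pos [ 0.5088 -0.1792  0.1258] eul [[0.03525323753393254, 0.9993782802708298, -0.0005120217721060412], [0.9993784108253139, -0.0352532149817408, 5.3006806179126196e-05], [3.492343719455816e-05, -0.0005135721664444443, -0.999999867511983]] F [-0.4236 -0.8736 -0.6246] op 0.1747068013610415
[-0.0381 -0.0792 -0.0197]
pt key [([0.5072, -0.1794, 0.1144], 0.76)]
now [ 0.5091 -0.1793  0.1263] phi -2.02 t 14.1 | CMD [0.0002, -0.0002, 0.01] [0.02, 0.0, -0.02]
```

View pics/s12c.png

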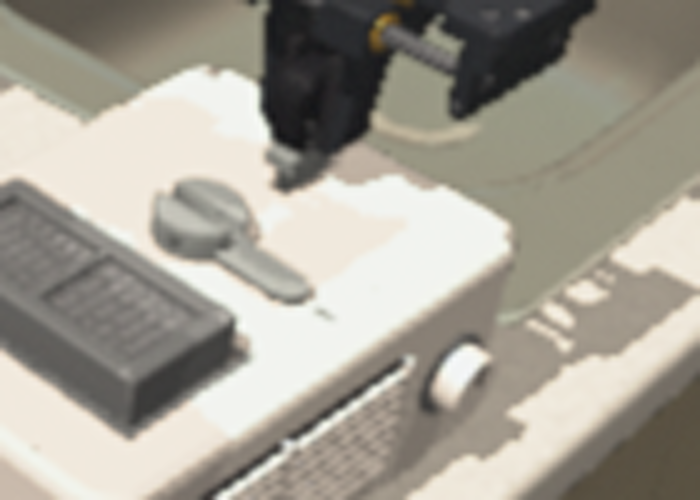

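In the pocket with no side force. Lower the rest.

>>> carry_out:
  commands:
    - [0, 0, 0.004, 0, 0, 0]
    - [0, 0, 0.008, 0, 0, 0]
    - [0, 0, 0.01, 0, 0, 0]
    - [0, 0, 0.01, 0, 0, 0]

```text
clock: 14.5
tool_pos: [0.5088, -0.1793, 0.1159]
eef_rot: [0.719, 0.695, -0.0, -0.0]
contact_force: [0.5, 0.1, -1.4]
opening: 0.175
```

>>> carry_out:
  commands:
    - [0, 0, 0, 0, 0, 0]
    - [0, 0, 0, 0, 0, 0]
    - [0, 0, 0, 0, 0, 0]
    - [0, 0, 0, 0, 0, 0]
    - [0, 0, 0, 0, 0, 0]
    - [0, 0, 0, 0, 0, 0]
    - [0, 0, 0, 0, 0, 0]
    - [0, 0, 0, 0, 0, 0]
  fingers: 0

```text
clock: 15.3
tool_pos: [0.509, -0.1793, 0.1163]
eef_rot: [0.719, 0.695, 0.0, 0.0]
contact_force: [-0.3, -0.3, 0.0]
opening: 0.881
```

```bash
python3 - <<'E'
from h import *
s=st()
look('wrist',[],['key'],'w13.png')
plan([0.5116,-0.0345,0.22],88)
E
```

```text
t 15.3 pos [ 0.509  -0.1793  0.1163] eul [[0.035266360860215354, 0.9993779436413799, 9.774868078416709e-05], [0.9993779436464054, -0.035266350961337053, -0.00010120748219525224], [-9.769728615487057e-05, 0.00010125709518508137, -0.9999999901011207]] F [-0.3209 -0.2736  0.0165] op 0.8808808360689055
pt key [([0.5076, -0.181, 0.1057], 0.92)]
now [ 0.5089 -0.1793  0.1162] phi -2.02 t 15.4 | CMD [0.1448, -0.0024, -0.1038] [-0.0, 0.01, -90.02]
```

View pics/w13.png

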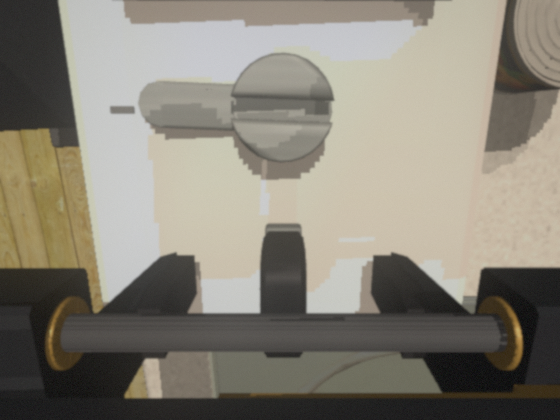

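>>> carry_out:
  commands:
    - [0, 0, -0.04, 0, 0, 0]
    - [0, 0, -0.08, 0, 0, 0]
    - [0.04, 0, -0.124, 0, 0, -8]
    - [0.08, 0, -0.124, 0, 0, -16]
    - [0.11, -0.001, -0.124, 0, 0, -24]
    - [0.14, -0.002, -0.124, 0, 0, -32]
    - [0.147, -0.002, -0.124, 0, 0, -40]
    - [0.147, -0.002, -0.124, 0, 0, -48]
    - [0.147, -0.002, -0.124, 0, 0, -56]
    - [0.147, -0.002, -0.124, 0, 0, -64]
    - [0.147, -0.002, -0.124, 0, 0, -72]
    - [0.147, -0.002, -0.124, 0, 0, -80]

```text
clock: 16.6
tool_pos: [0.512, -0.0324, 0.2402]
eef_rot: [0.102, 0.995, -0.0, -0.0]
contact_force: [0.2, -0.5, -0.3]
opening: 1.004
```

>>> carry_out:
  commands:
    - [0, 0, 0, 0, 0, -8]
    - [0, 0, 0, 0, 0, -10]
    - [0, 0, 0, 0, 0, -10]
    - [0, 0, 0, 0, 0, -10]
    - [0, 0, 0, 0, 0, -10]
    - [0, 0, 0, 0, 0, -10]
  fingers: 48

```text
clock: 17.2
tool_pos: [0.5121, -0.0323, 0.2403]
eef_rot: [0.018, 1.0, -0.0, 0.0]
contact_force: [0.5, 0.9, 0.1]
opening: 0.81
```

```bash
python3 - <<'E'
from h import *
for i in range(6): r.snapshot('wrist')
s=st()
p=look('wrist',[],['coarse_filter','key','latch_slot'],'w14.png')
np.savez('w14.npz',K=p['intrinsics'],T=p['tool_from_camera'],pos=s['tool_pos'],q=s['eef_rot'])
p=look('top',[],['coarse_filter','drip_tray','key'],'t14.png')
plan([0.515,-0.032,0.16],88)
E
```

```text
t 17.5 pos [ 0.5121 -0.0322  0.2402] eul [[-0.9993755940554669, 0.03533287563643408, 9.9526592491543e-05], [0.03533286590204326, 0.9993755945579179, -9.79242371921605e-05], [-0.00010292439244006268, -9.434653297015287e-05, -0.9999999902526504]] F [-0.2288 -0.0053 -0.2361] op 0.8117964082290591
pt coarse_filter [([0.5142, -0.0362, 0.1024], 0.86)]
pt key [([0.5101, -0.1839, 0.1072], 0.92)]
pt latch_slot [([0.5088, -0.113, 0.1237], 0.76)]
pt coarse_filter [([0.509, -0.0333, 0.1047], 0.68)]
pt drip_tray [([0.534, 0.1817, 0.0034], 0.68)]
pt key []
now [ 0.5121 -0.0323  0.2402] phi 87.98 t 17.9 | CMD [-0.0029, 0.0004, 0.0802] [-0.0, 0.0, -0.02]
```

View pics/w14.png

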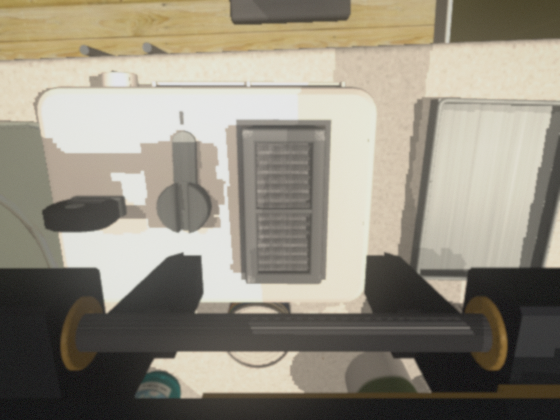

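View pics/t14.png

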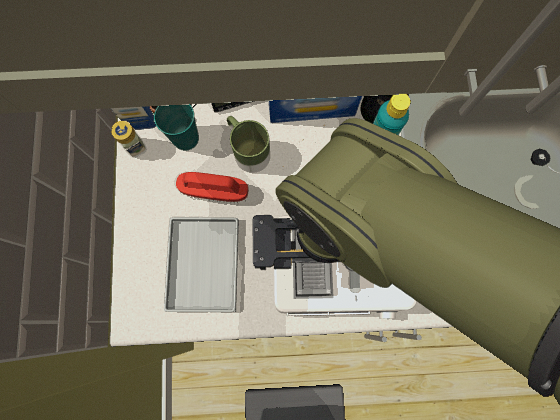

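```bash
python3 - <<'E'
from h import *
im=cv2.imread('pics/w14.png')
cv2.imwrite('pics/w14c.png',cv2.resize(im[110:295,230:345],None,fx=4,fy=4,interpolation=cv2.INTER_CUBIC)[:740][:600])
cv2.imwrite('pics/w14d.png',cv2.resize(im[85:290,400:560],None,fx=3.0,fy=3.0,interpolation=cv2.INTER_CUBIC)[:600])
E
```

```text
(no output)
```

View pics/w14c.png

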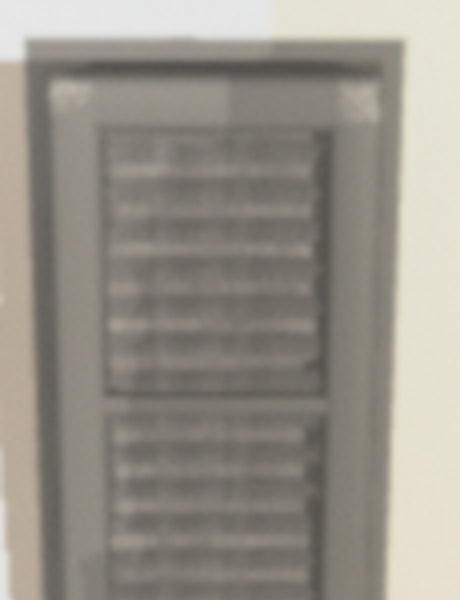

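View pics/w14d.png

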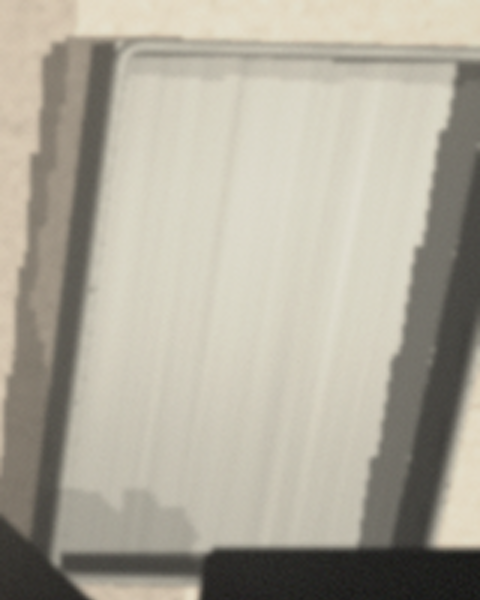

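```bash
python3 - <<'E'
from h import *
W=proj('w14.npz',np.array([(48,80),(383,80),(64,590),(378,590),(215,405)])/4+[230,110],.127);print(W)
W=proj('w14.npz',np.array([(118,48),(54,565),(478,46)])/3+[400,85],.02);print(W)
a=W[1]-W[0];b=W[2]-W[0];print(np.linalg.norm(a),np.degrees(np.arctan2(a[1],a[0])),np.degrees(np.arctan2(b[1],b[0])))
c,s=np.cos(np.arctan2(a[1],a[0])),np.sin(np.arctan2(a[1],a[0]))
print('centre',W[0][:2]+.095*np.array([c,s])+.07*np.array([-s,c]))
E
```

```text
[[ 0.4546 -0.0594  0.127 ]
 [ 0.4566 -0.0008  0.127 ]
 [ 0.5502 -0.0626  0.127 ]
 [ 0.5523 -0.0022  0.127 ]
 [ 0.5144 -0.0322  0.127 ]]
[[0.4378 0.1213 0.02  ]
 [0.6189 0.1122 0.02  ]
 [0.4412 0.2374 0.02  ]]
0.1813742554995626 -2.8906904399195215 88.2897144300987
centre [0.5362 0.1864]
```

>>> carry_out:
  commands:
    - [-0.0025, 0.0005, 0.04, 0, 0, 0]
    - [-0.0025, 0.0005, 0.08, 0, 0, 0]
    - [-0.0025, 0.0005, 0.108, 0, 0, 0]
    - [-0.0025, 0.0005, 0.108, 0, 0, 0]
    - [-0.0025, 0.0005, 0.108, 0, 0, 0]
    - [-0.0025, 0.0005, 0.108, 0, 0, 0]

```text
clock: 18.5
tool_pos: [0.5158, -0.0314, 0.1338]
eef_rot: [0.018, 1.0, 0.0, 0.001]
contact_force: [0.3, 1.3, 0.1]
opening: 0.811
```

```bash
python3 - <<'E'
from h import *
s=st()
p=look('wrist',[],[],'w15.png')
np.savez('w15.npz',K=p['intrinsics'],T=p['tool_from_camera'],pos=s['tool_pos'],q=s['eef_rot'])
plan([0.5145,-0.032,0.109],88)
E
```

```text
t 18.5 pos [ 0.5158 -0.0314  0.1338] eul [[-0.9993719396884457, 0.035318364738448745, 0.0028877803856423357], [0.03531982821193747, 0.9993759555683046, 0.0004573478080512268], [-0.002869825505675633, 0.0005590564731791033, -0.9999957257695791]] F [0.3452 1.3187 0.0958] op 0.8112879479129961
now [ 0.5158 -0.0315  0.1339] phi 87.97 t 18.55 | CMD [0.0014, -0.0006, 0.0249] [0.03, 0.18, -0.03]
```

View pics/w15.png

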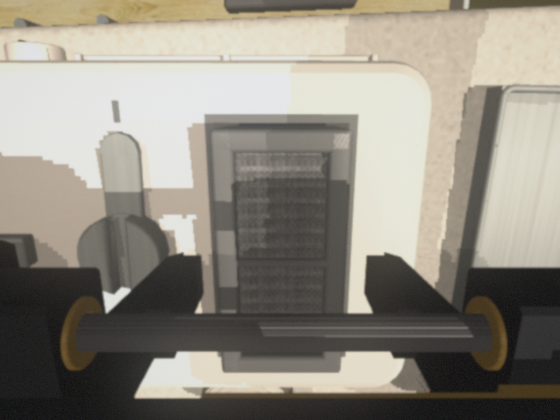

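>>> carry_out:
  commands:
    - [0, -0.0005, 0.01, 0, 0, 0]
    - [0, -0.0005, 0.018, 0, 0, 0]
    - [0, -0.0005, 0.0245, 0, 0, 0]
    - [0, -0.0005, 0.0245, 0, 0, 0]

```text
clock: 18.95
tool_pos: [0.5139, -0.0326, 0.1067]
eef_rot: [0.018, 1.0, -0.0, -0.001]
contact_force: [-0.0, -0.1, 1.4]
opening: 0.814
```

```bash
python3 - <<'E'
from h import *
s=st()
p=look('scene',[],[],'s16.png')
s=st()
im=cv2.imread('pics/s16.png'); cv2.imwrite('pics/s16c.png',cv2.resize(im[140:260,270:430],None,fx=5,fy=5,interpolation=cv2.INTER_CUBIC))
E
```

```text
t 18.95 pos [ 0.5139 -0.0326  0.1067] eul [[-0.9993804279743441, 0.03514601707713189, -0.0018755440359858584], [0.03514682394784228, 0.9993820798762292, -0.00039898451310478166], [0.0018603623830719125, -0.00046465672950101247, -0.9999981615712739]] F [-0.0098 -0.1225  1.3609] op 0.8138734935213828
t 19.0 pos [ 0.5142 -0.0324  0.1071] eul [[-0.9993845502128236, 0.03505788453233213, -0.0012105899512349224], [0.035058027098174634, 0.9993852737444824, -9.674011495192694e-05], [0.0012064542660276034, -0.00013912147158394016, -0.9999992625563883]] F [ 0.5002 -0.1286 -0.0202] op 0.814423068179194
```

View pics/s16c.png

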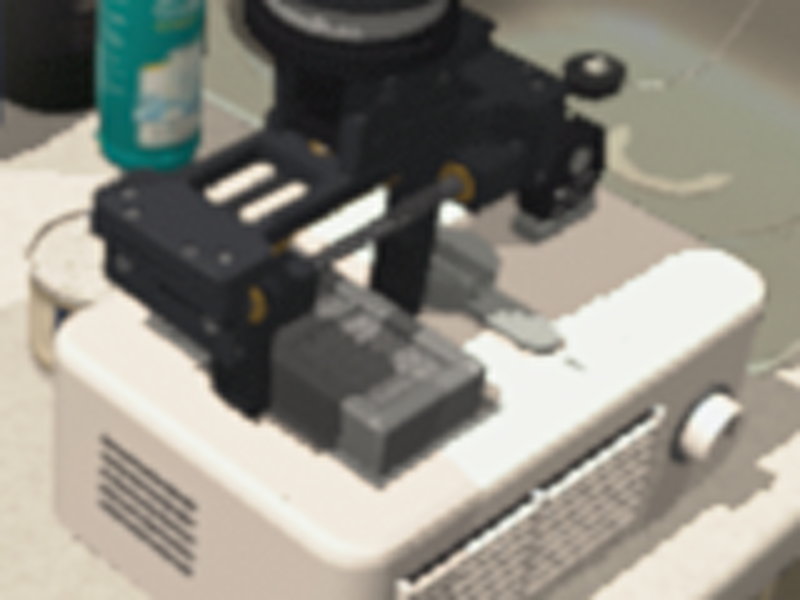

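>>> carry_out:
  commands:
    - [0, 0, -0.001, 0, 0, 0]
    - [0, 0, -0.001, 0, 0, 0]
    - [0, 0, -0.001, 0, 0, 0]
    - [0, 0, -0.001, 0, 0, 0]
    - [0, 0, -0.001, 0, 0, 0]
    - [0, 0, -0.001, 0, 0, 0]
  fingers: 255
  grip_force: 30

```text
clock: 19.6
tool_pos: [0.5148, -0.0322, 0.1088]
eef_rot: [0.018, 1.0, 0.0, 0.0]
contact_force: [0.6, 0.3, -0.2]
opening: 0.68
```

>>> carry_out:
  commands:
    - [0, 0, -0.01, 0, 0, 0]
    - [0, 0, -0.02, 0, 0, 0]
    - [0, 0, -0.03, 0, 0, 0]
    - [0, 0, -0.03, 0, 0, 0]
    - [0, 0, -0.03, 0, 0, 0]

```text
clock: 20.1
tool_pos: [0.5148, -0.0325, 0.1392]
eef_rot: [0.018, 1.0, -0.0, 0.0]
contact_force: [0.2, 0.3, -0.6]
opening: 0.679
```

```bash
python3 - <<'E'
from h import *
s=st();print(s['moment'])
p=look('scene',[],['coarse_filter','fine_filter'],'s17.png')
p=look('wrist',[],['coarse_filter','fine_filter'],'w17.png')
plan([0.515,-0.03,0.2],88)
im=cv2.imread('pics/s17.png'); cv2.imwrite('pics/s17c.png',cv2.resize(im[140:260,270:430],None,fx=5,fy=5,interpolation=cv2.INTER_CUBIC))
E
```

```text
t 20.1 pos [ 0.5148 -0.0325  0.1392] eul [[-0.999367000348869, 0.035565599366702526, 0.0008287070597539133], [0.03556534591855138, 0.9993673021799647, -0.00031859572002068014], [-0.0008395137863419608, -0.0002889207957957617, -0.9999996058706104]] F [ 0.2437  0.3167 -0.5801] op 0.678752088320539
[ 0.0664 -0.0868  0.0237]
pt coarse_filter [([0.5162, -0.0336, 0.13], 0.61)]
pt fine_filter [([0.5089, -0.0341, 0.0997], 0.57), ([0.5118, -0.1122, 0.1238], 0.45)]
pt coarse_filter []
pt fine_filter []
now [ 0.5144 -0.0324  0.1384] phi 87.99 t 20.4 | CMD [-0.0005, 0.0024, -0.0616] [-0.01, -0.03, -0.01]
```

View pics/s17c.png

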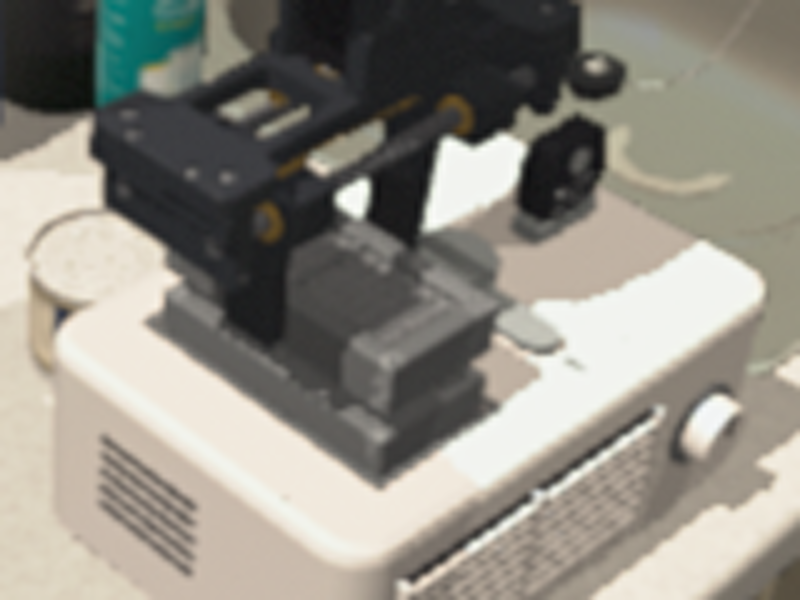

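View pics/w17.png

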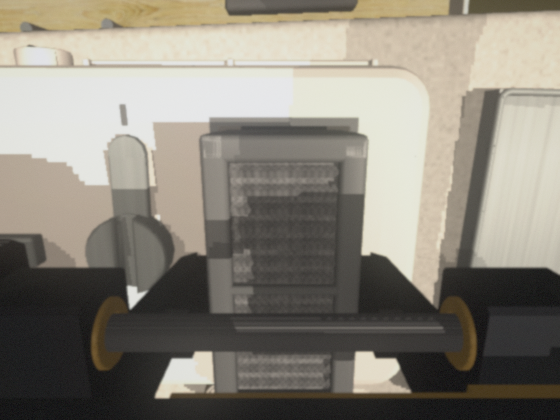

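>>> carry_out:
  commands:
    - [0, 0, -0.03, 0, 0, 0]
    - [0, 0, -0.06, 0, 0, 0]
    - [0, 0.02, -0.07, 0, 0, 0]
    - [-0.003, 0.05, -0.07, 0, 0, 0]
    - [-0.006, 0.08, -0.07, 0, 0, 0]
    - [-0.009, 0.115, -0.07, 0, 0, 0]
    - [-0.013, 0.15, -0.07, 0, 0, 0]
    - [-0.013, 0.18, -0.07, 0, 0, 0]
    - [-0.013, 0.2, -0.07, 0, 0, 0]
    - [-0.013, 0.217, -0.07, 0, 0, 0]
    - [-0.013, 0.217, -0.07, 0, 0, 0]
    - [-0.013, 0.217, -0.07, 0, 0, 0]

```text
clock: 21.6
tool_pos: [0.535, 0.1833, 0.2083]
eef_rot: [0.017, 1.0, -0.001, -0.0]
contact_force: [-0.5, -0.2, -1.7]
opening: 0.676
```

```bash
python3 - <<'E'
from h import *
for i in range(6): r.snapshot('wrist')
s=st()
p=look('wrist',[],['coarse_filter','drip_tray'],'w18.png')
np.savez('w18.npz',K=p['intrinsics'],T=p['tool_from_camera'],pos=s['tool_pos'],q=s['eef_rot'])
p=look('scene',[],['fine_filter','key'],'s18.png')
plan([0.535,0.184,0.05],87.7)
E
```

```text
t 21.9 pos [0.5354 0.183  0.2086] eul [[-0.9993259826830603, 0.036709402087124435, -1.1530030657801838e-05], [0.036709402118332665, 0.9993257871487946, -0.0006252483960705702], [-1.1430237812726641e-05, -0.0006252502283560839, -0.9999998044657317]] F [ 0.381  -0.8724 -1.3573] op 0.6775694380755151
pt coarse_filter [([0.5298, 0.1789, 0.1989], 0.96)]
pt drip_tray []
pt fine_filter [([0.5128, -0.0345, 0.0997], 0.94)]
pt key [([0.5091, -0.1812, 0.105], 0.57)]
now [0.5353 0.1839 0.2087] phi 87.97 t 22.2 | CMD [0.0003, 0.0001, 0.1587] [-0.01, 0.0, 0.27]
```

View pics/w18.png

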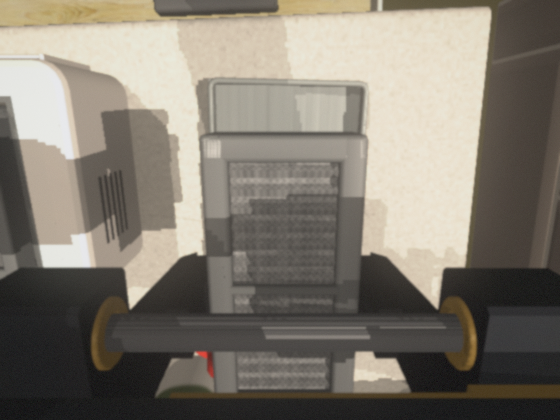

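View pics/s18.png

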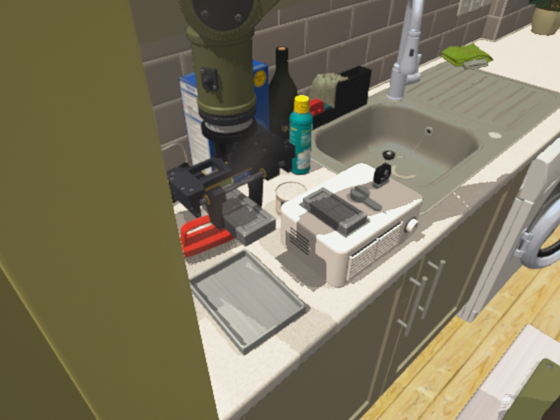

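```bash
python3 - <<'E'
from h import *
W=proj('w18.npz',[(211,82),(367,83)],.02);print(W,W.mean(0))
print(proj('w18.npz',[(488,12),(470,260)],0))
E
```

```text
[[0.4387 0.1229 0.02  ]
 [0.4445 0.2591 0.02  ]] [0.4416 0.191  0.02  ]
[[0.3878 0.3688 0.    ]
 [0.6235 0.3764 0.    ]]
```

>>> carry_out:
  commands:
    - [0, 0.002, 0.03, 0, 0, 0.3]
    - [0, 0.002, 0.06, 0, 0, 0.3]
    - [0, 0.002, 0.09, 0, 0, 0.3]
    - [0, 0.002, 0.12, 0, 0, 0.3]
    - [0, 0.002, 0.145, 0, 0, 0.3]
    - [0, 0.002, 0.16, 0, 0, 0.3]
    - [0, 0.002, 0.17, 0, 0, 0.3]
    - [0, 0.002, 0.175, 0, 0, 0.3]
    - [0, 0.002, 0.175, 0, 0, 0.3]
    - [0, 0.002, 0.175, 0, 0, 0.3]

```text
clock: 23.2
tool_pos: [0.5359, 0.1864, 0.0346]
eef_rot: [0.02, 1.0, 0.0, 0.001]
contact_force: [0.6, -0.5, -1.7]
opening: 0.681
```

```bash
python3 - <<'E'
from h import *
s=st()
p=look('wrist',[],[],'w19.png')
p=look('scene',[],['coarse_filter'],'s19.png')
plan([0.536,0.186,0.011],87.7)
im=cv2.imread('pics/s19.png'); cv2.imwrite('pics/s19c.png',cv2.resize(im[180:350,170:320],None,fx=3.5,fy=3.5,interpolation=cv2.INTER_CUBIC))
E
```

```text
t 23.2 pos [0.5359 0.1864 0.0346] eul [[-0.9991754863584534, 0.04057556923447755, 0.0014037954432585358], [0.0405765773210443, 0.9991761882857739, 0.0006972342656753523], [-0.0013743483029084417, 0.0007536206008582587, -0.9999987716106118]] F [ 0.6101 -0.4832 -1.7216] op 0.6808921176522629
pt coarse_filter [([0.5354, 0.185, 0.0263], 0.97)]
now [0.5359 0.1863 0.0345] phi 87.67 t 23.35 | CMD [-0.0001, -0.0003, 0.0235] [0.04, 0.08, -0.03]
```

View pics/w19.png

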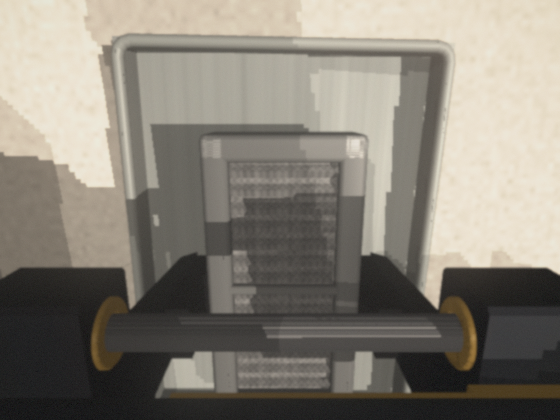

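View pics/s19c.png

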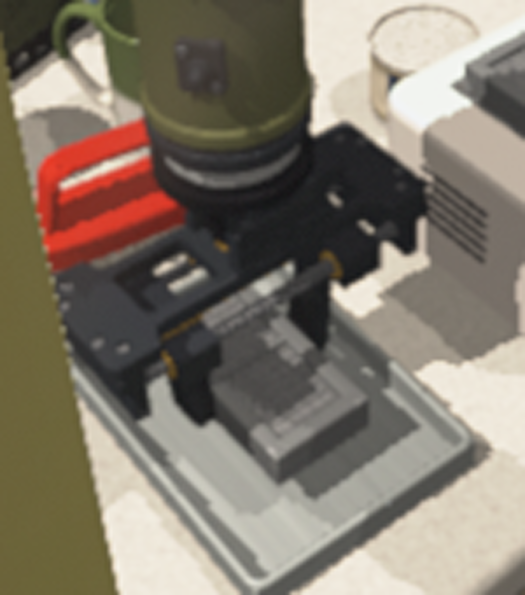

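>>> carry_out:
  commands:
    - [0, 0, 0.008, 0, 0, 0]
    - [0, 0, 0.015, 0, 0, 0]
    - [0, 0, 0.019, 0, 0, 0]
    - [0, 0, 0.022, 0, 0, 0]
    - [0, 0, 0.023, 0, 0, 0]
    - [0, 0, 0.024, 0, 0, 0]
    - [0, 0, 0.024, 0, 0, 0]

```text
clock: 24.05
tool_pos: [0.5353, 0.1861, 0.0097]
eef_rot: [0.02, 1.0, 0.0, 0.0]
contact_force: [0.4, -0.1, -1.0]
opening: 0.677
```

```bash
python3 - <<'E'
from h import *
for i in range(4):
    s=st(); r.snapshot('wrist')
E
```

```text
t 24.05 pos [0.5353 0.1861 0.0097] eul [[-0.9991823889158072, 0.040429579147492234, 5.301374552521953e-05], [0.0404295803236053, 0.9991823900474838, 2.130387583278602e-05], [-5.210909422512798e-05, 2.3429781030735897e-05, -0.9999999983678439]] F [ 0.4078 -0.1029 -0.9718] op 0.6774166079266499
t 24.1 pos [0.5354 0.1861 0.0098] eul [[-0.99918160878638, 0.04044846024979644, 0.00018635042999843524], [0.040448475260613015, 0.9991816225507518, 7.749799238681238e-05], [-0.00018306325054436978, 8.49721594683661e-05, -0.9999999796337892]] F [ 0.9052 -1.0157 -1.1092] op 0.6791887573284752
t 24.15 pos [0.5354 0.1861 0.0098] eul [[-0.9991802355194926, 0.04048189732625942, 0.00027006680185156855], [0.04048192330759403, 0.9991802667808801, 9.143854631812613e-05], [-0.0002661438132789965, 0.00010229641180618769, -0.9999999593514567]] F [-0.1086  0.345  -1.5667] op 0.6799855339639796
t 24.2 pos [0.5354 0.1861 0.0099] eul [[-0.9991765779582936, 0.04057175513371747, 0.0003142370503531674], [0.04057179284448621, 0.9991766192711108, 0.00011457459690194602], [-0.00030932982113155344, 0.00012722941416442842, -0.9999999440638675]] F [ 0.1041  0.2768 -1.2988] op 0.6793677298518466
```

>>> carry_out:
  commands:
    - [0, 0, 0.001, 0, 0, 0]
    - [0, 0, 0.0015, 0, 0, 0]
    - [0, 0, 0.0015, 0, 0, 0]

```text
clock: 24.55
tool_pos: [0.5355, 0.1861, 0.009]
eef_rot: [0.02, 1.0, -0.0, 0.0]
contact_force: [-0.6, -1.4, 6.8]
opening: 0.681
```

>>> carry_out:
  commands:
    - [0, 0, 0, 0, 0, 0]
    - [0, 0, 0, 0, 0, 0]
    - [0, 0, 0, 0, 0, 0]
    - [0, 0, 0, 0, 0, 0]
    - [0, 0, 0, 0, 0, 0]
  fingers: 44

```text
clock: 25.05
tool_pos: [0.5353, 0.1861, 0.0081]
eef_rot: [0.02, 1.0, -0.0, -0.0]
contact_force: [0.2, 0.9, -0.3]
opening: 0.829
```

```bash
python3 - <<'E'
from h import *
s=st()
p=look('wrist',[],[],'w20.png')
p=look('scene',[],['coarse_filter'],'s20.png')
im=cv2.imread('pics/s20.png'); cv2.imwrite('pics/s20c.png',cv2.resize(im[180:350,170:320],None,fx=3.5,fy=3.5,interpolation=cv2.INTER_CUBIC))
E
```

```text
t 25.05 pos [0.5353 0.1861 0.0081] eul [[-0.9991810704390756, 0.04046202012687086, -0.00011577338045502307], [0.040462026331453724, 0.9991810755543604, -5.1760836205176695e-05], [0.00011358422280729661, -5.640287329476267e-05, -0.99999999195867]] F [ 0.2112  0.9072 -0.2749] op 0.8293530678310755
pt coarse_filter [([0.5323, 0.1835, -0.0008], 0.93), ([0.6891, 0.1614, -0.0016], 0.47)]
```

View pics/w20.png

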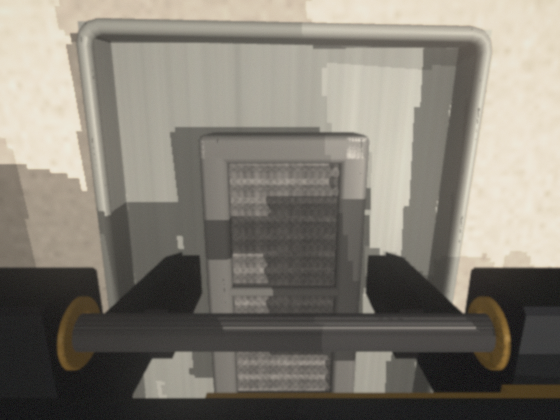

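Fingers clear the filter on both sides. Straight up and away.

>>> carry_out:
  commands:
    - [0, 0, -0.01, 0, 0, 0]
    - [0, 0, -0.03, 0, 0, 0]
    - [0, 0, -0.07, 0, 0, 0]
    - [0, 0, -0.12, 0, 0, 0]
    - [0, 0, -0.17, 0, 0, 0]
    - [0, 0, -0.22, 0, 0, 0]
    - [0.05, 0, -0.25, 0, 0, 0]
    - [0.1, 0, -0.25, 0, 0, 0]
    - [0.1, 0, -0.25, 0, 0, 0]
    - [0.1, 0, -0.25, 0, 0, 0]

```text
clock: 26.2
tool_pos: [0.4342, 0.1899, 0.2592]
eef_rot: [0.019, 1.0, -0.001, 0.001]
contact_force: [0.5, -0.2, 0.1]
opening: 0.823
```

```bash
python3 - <<'E'
from h import *
for i in range(4): r.snapshot('wrist')
s=st()
p=look('scene',[],['coarse_filter','drip_tray','fine_filter','key','tin','brush','latch_slot'],'s21.png')
p=look('top',[],['coarse_filter','drip_tray','fine_filter','key','tin','brush'],'t21.png')
im=cv2.imread('pics/s21.png'); cv2.imwrite('pics/s21c.png',cv2.resize(im[140:350,170:430],None,fx=2.8,fy=2.8,interpolation=cv2.INTER_CUBIC))
E
```

```text
t 26.4 pos [0.4368 0.19   0.2579] eul [[-0.9990956133538773, 0.042519937613792254, 0.000101401968041925], [0.04251998834244595, 0.9990954561702599, 0.000565730765315071], [-7.725540867000939e-05, 0.0005695307364646631, -0.9999998348331576]] F [ 0.1449 -0.6419 -0.5826] op 0.8290260989495937
pt coarse_filter [([0.539, 0.1825, -0.0023], 0.8)]
pt drip_tray [([0.5348, 0.1819, 0.0038], 0.91)]
pt fine_filter [([0.5083, -0.0314, 0.1011], 0.97)]
pt key [([0.5061, -0.1808, 0.1036], 0.7)]
pt tin [([0.6668, -0.0641, -0.001], 0.68)]
pt brush [([0.6868, 0.1606, 0.0001], 0.78)]
pt latch_slot [([0.5112, -0.114, 0.1254], 0.75)]
pt coarse_filter [([0.5357, 0.1832, 0.0046], 0.88), ([0.5136, -0.1806, 0.1012], 0.66), ([0.5072, -0.1801, 0.0897], 0.46)]
pt drip_tray [([0.5338, 0.1824, 0.0071], 0.77)]
pt fine_filter [([0.5342, 0.1855, 0.0019], 0.72), ([0.5139, -0.0284, 0.0972], 0.63)]
pt key [([0.5135, -0.1817, 0.1015], 0.68)]
pt tin [([0.6674, -0.0652, 0.0046], 0.64)]
pt brush [([0.6887, 0.1587, 0.0015], 0.84)]
```

View pics/s21c.png

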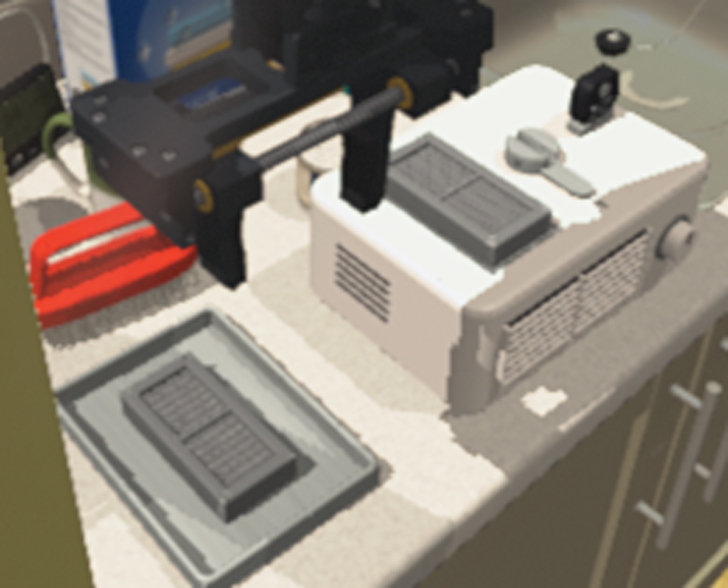

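View pics/t21.png

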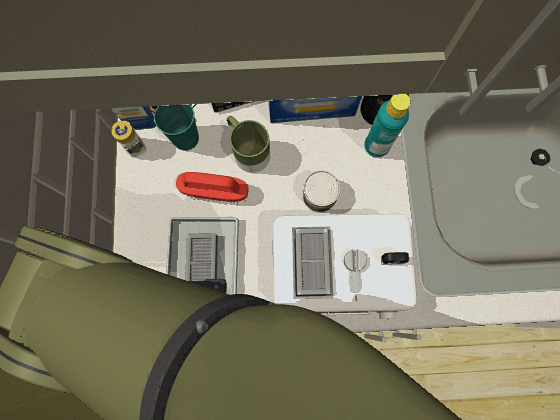

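>>> carry_out:
  commands:
    - [0, 0, -0.04, 0, 0, 0]
    - [0, -0.04, -0.05, 0, 0, 0]
    - [0, -0.08, -0.05, 0, 0, 0]
    - [0, -0.12, -0.05, 0, 0, 0]
    - [0, -0.15, -0.05, 0, 0, 0]
    - [0, -0.15, -0.05, 0, 0, 0]
    - [0, -0.15, -0.05, 0, 0, 0]
    - [0, -0.15, -0.05, 0, 0, 0]
    - [0, -0.15, -0.05, 0, 0, 0]
    - [0, -0.15, -0.05, 0, 0, 0]

```text
clock: 28.15
tool_pos: [0.4294, 0.0414, 0.3083]
eef_rot: [0.019, 1.0, 0.0, 0.0]
contact_force: [-0.2, -0.7, 0.1]
opening: 0.826
```

```bash
python3 - <<'E'
from h import *
s=st(); print(s['qd'])
p=look('top',[],['coarse_filter'],'t22.png')
p=look('scene',[],['coarse_filter','key'],'s22.png')
E
```

```text
t 28.15 pos [0.4294 0.0414 0.3083] eul [[-0.9992639257160885, 0.03836024743288751, 0.00031333585748657906], [0.03836036779187486, 0.9992638950521646, 0.00038759263260150576], [-0.00029823706012179087, 0.00039932701436758177, -0.9999998757962882]] F [-0.2441 -0.7098  0.1214] op 0.8263507805882797
[ 0.0043 -0.0003  0.003   0.0018  0.0005 -0.0002  0.0014]
pt coarse_filter [([0.5364, 0.1845, 0.004], 0.94), ([0.6907, 0.1575, -0.003], 0.47)]
pt coarse_filter [([0.5351, 0.1863, -0.0012], 0.83), ([0.5134, -0.1123, 0.1255], 0.7), ([0.5074, -0.0285, 0.1045], 0.61)]
pt key [([0.5074, -0.1774, 0.102], 0.81)]
```

View pics/t22.png

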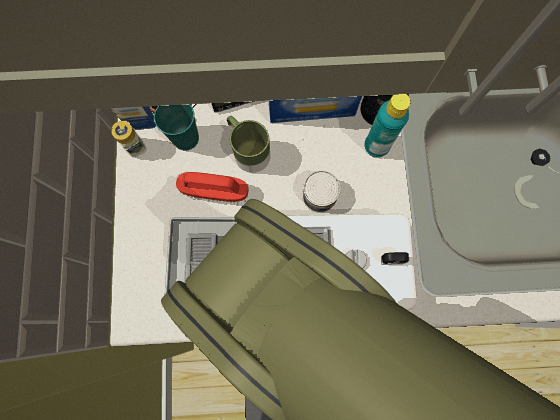

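View pics/s22.png

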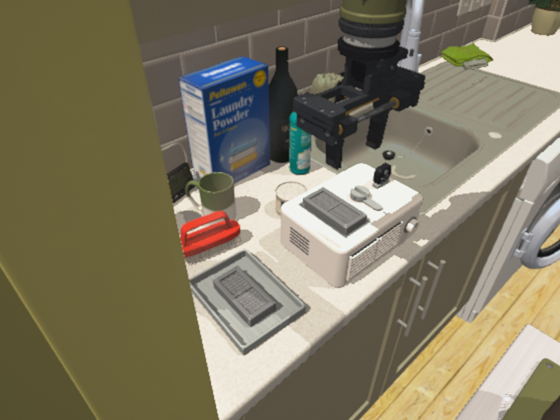

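The coarse filter is flat in the tray, the fine filter is in the well, the key is parked, the latch is open and the arm is clear. I'm handing in.

```bash
python3 -c "
from plant import r
print(r.finish_job())"
```

```text
the job is handed in; nothing more can be done
None
```

The job was handed in at about 28 s, with no verdict reported. I turned the latch open with the key and parked the key in its pocket again. Then I lifted the coarse filter out level and laid it flat in the drip tray.

What the last checks showed:
- **Latch:** open at about 1.54 rad by my image measurement. The wing points at the mark on the cleaner's front.
- **Key:** upright in its pocket. It went in to the height at which I first gripped it, with almost no contact force (under 2 N).
- **Coarse filter:** flat on the tray floor, a few millimetres from the tray's centre. When I set it down, the force on the tool reached about 7 N.
- **Fine filter:** still level in the well, seen after the coarse one was lifted.
- **Tin and brush:** not moved beyond the few-millimetre error of the detections.
- **Arm:** clear of everything, with a tool force under 1 N.

The networks' last readings scattered by about 5 mm. One top view also labelled the coarse filter as the fine one, and the pictures settled which was which. No check failed.

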